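Uncover the soup warmer with the lid lifter

TASK

Uncover the hot soup warmer: draw the lid lifter out of its blue sleeve by its bare steel shank, lay it flat on the bench clear of the sleeve and let go, then take it again by its black handle. Hook the lid by its loop, lift it well clear of the warmer keeping it level, carry it over to the round wooden trivet and lower it there on the lifter, centred and flat. Then unhook the lifter and lay it flat on the bench, never touching the hot lid with the gripper or arm, letting the lid down on the bench or disturbing the other things.

Things in the scene. Friction and masses are not known exactly. Their poses are not given: they have to be found in the camera images.
- warmer: round soup warmer fixed to the bench, a steel pot in a black jacket, 172 mm across, 110 mm tall, open top of 144 mm inside diameter with a 10 mm wide rim; its dial is towards -x. Origin at the centre of its underside, z up. The lid starts seated on it.
- lid: aluminium lid, 158 mm across, 0.2 kg; origin under the centre of its 132 mm plug (8 mm deep, 6 mm play in the warmer), z up; 102 mm above the bench on the warmer, 25 mm on the trivet. Flat dome to 20 mm above the origin. On it an upright loop of 8 mm dark bar in the lid's y-z plane, 46 mm clear width, 38 mm clear height, top at 66 mm. The hook passes along the lid's x, from either side.
- lid_loop (a point): underside of the loop's top, at its middle, 58 mm above the lid's origin; the lid balances when it hangs from here; axes as the lid's
- trivet: round wooden trivet fixed to the bench, a flat ring 170 mm outside, 100 mm inside, 25 mm tall; origin at the centre of its underside, z up
- sleeve: blue sheet-metal sleeve fixed to the bench, covering the lifter's handle at the start; x from -60 to +55 mm, 42 wide, 46 tall; inside 34 wide, 34 high, floor 8 above the bench; open only at its +x end, towards which the lifter points. Origin on the bench under the handle's starting place, z up. The bench for 250 mm ahead of its mouth is free.
- lifter: rigid lid lifter, 0.2 kg, lies flat and stable along its x. Origin under the handle's centre, z up. Black handle x -55 to 55 mm, 26 wide, 24 tall. Steel shank x 55 to 178, 12 wide, 10 to 18 above the underside. A notch open upwards lies between a step (x 144 to 150, 8 high) and the end lip (x 172 to 178, 12 high); overall height 30. Balance point about 30 ahead of the origin.
- lifter_shank (a point): middle of the bare shank's free length, 95 mm ahead of the lifter's origin, 14 mm above its underside; axes as the lifter's
- lifter_hook (a point): floor of the hook's notch, where the loop's bar sits, 161 mm ahead of the lifter's origin, 18 mm above its underside; axes as the lifter's
- sauce: clear sauce bottle with a red cap, 56 mm across, 170 mm tall; origin at the centre of its underside; to be left alone
- cleaner: purple bottle with a white cap, 70 mm across, 190 mm tall; origin at the centre of its underside; to be left alone
- bowl: small open steel bowl, 100 mm across, 35 mm tall; origin at the centre of its underside; to be left alone
- turner: kitchen turner (spatula) lying on the bench, 240 mm long along its x; origin under its middle; to be left alone
- mug: white mug, 76 mm across, 85 mm tall; origin at the centre of its underside; to be left alone
- jar: amber jar with a red cap, 68 mm across, 90 mm tall; origin at the centre of its underside; to be left alone
- pan: open rectangular steel pan, 160 x 100 x 60 mm; origin at the centre of its underside; to be left alone

How it is judged (in metres and radians):
On the way, in this order (a step that is already met when the one before it is completed fails the run):
1. the lifter is out of the sleeve, lying flat on the bench clear of it, let go (horizontal distance between lifter and sleeve above 0.1 m and height (world z) of lifter below 0.005 m and angle between lifter's own z axis and vertical below 0.06 rad and contact force between the fingers and lifter below 0.1 N and linear speed of lifter below 0.03 m/s), for 0.2 s.
2. the lid hangs level on the lifter, its underside at least 25 mm above the warmer's rim, with the gripper on the lifter's black handle (height (world z) of lid above 0.135 m and angle between lid's own z axis and vertical below 0.25 rad and contact force between lifter and lid above 0.5 N and contact force between the fingers and lifter above 0.5 N and distance between the grasp point and lifter below 0.065 m), for 0.2 s.
3. the lid is set down flat and centred on the trivet while the held lifter's hook is still in its loop (horizontal distance between lid and trivet below 0.025 m and height (world z) of lid between 0.018 and 0.032 m and angle between lid's own z axis and vertical below 0.08 rad and linear speed of lid below 0.05 m/s and distance between lifter_hook and lid_loop below 0.045 m and contact force between the fingers and lifter above 0.5 N), for 0.1 s.
At the end, for the whole second after the job is handed in: The lid rests flat on the trivet (within 0.08 rad), its centre within 25 mm of the trivet's centre; the lifter lies flat on the bench (within 0.1 rad, underside within 12 mm of it), not touching the lid, let go; all is at rest (horizontal distance between lid and trivet below 0.025 m and height (world z) of lid between 0.018 and 0.032 m and angle between lid's own z axis and vertical below 0.08 rad and linear speed of each of lid, lifter below 0.02 m/s and height (world z) of lifter below 0.012 m and angle between lifter's own z axis and vertical below 0.1 rad and contact force between lifter and lid below 0.1 N and contact force between the fingers and lifter below 0.1 N).
It fails at once if the fingers or the arm touch the hot lid (contact force between any of the fingers, the arm and lid above 0.5 N).
It fails at once if the lid tips more than 0.4 rad (23 degrees) (angle between lid's own z axis and vertical above 0.4 rad).
It fails at once if the lid comes down on the bench (underside below 15 mm) (height (world z) of lid below 0.015 m).
It fails at once if another thing on the bench is pushed by more than 30 mm (distance of any of sauce, cleaner, bowl, turner, mug, jar, pan from where it was at the start of the episode above 0.03 m).
It also fails if it takes over 72 s, if anything falls off the work surface, if the arm or the gripper's body presses on something with over 40 N, if the wrist force passes 120 N, or if a joint passes its speed limit or range.

ROBOT

A 6-joint arm with a two-finger parallel gripper is mounted at the origin on the work surface. World frame = base frame: x ahead of the robot, y to its left, z up, the work surface at z = 0. Lengths are in mm, angles in rad, forces in N, time in s.
With the tool pointing down it reaches from about 325 to 850 mm from the base axis. Payload 4.4 kg.
Tool frame: the origin (TCP) lies on the centre line of the jaws, within the pads' length; the fingertips stand 14 mm ahead of it and the grasp point (between the pads) lies 5 mm behind it; z points along the fingers, y is the direction in which the jaws open and shut (so a half turn about z gives the same grasp; the last joint's range is limited). The gripper opens to 94 mm and grips with 3 to 60 N. Pads are 16 mm wide; open, the fingers measure 119 mm over their backs; the gripper's body (75 mm by 177 mm) begins 78 mm behind the grasp point.
Start: joints at [-1.278, 0.207, 1.542, -0, 1.393, -0.15], TCP at [246.359, -519.552, 181.747] pointing down, gripper open.
Joint ranges: [-2.73, 2.73], [-0.86, 2.22], [0.23, 2.46], [-1.11, 4.25], [0.08, 2.63], [-2.82, 2.82]. Speed limits (rad/s): [2.79, 2.79, 3.14, 3.14, 3.14, 3.14].

INTERFACE

Orientations are given as a rotation vector (axis times angle).
In Python, from bench import ctrl gives the robot as it stands.
- The arm moves only by the shell command python3 -m creep 'ROWS' [FORCE]. ROWS is text: rows parted by semicolons, each of 7 numbers parted by spaces: the opening, from 0 (shut) to 1 (fully open), then the shift along the world's x, y, z in units of 20 cm (1.0 is 20 cm), then the turn, a rotation vector about the world's x, y, z in units of 90 degrees (1.0 is 90 degrees). A call has 1 to 20 rows; each row is the pose to reach, as a shift and turn from the pose measured when the call began; what a row does not reach only later rows make up. A row lasts 1/8 s, in which the tool goes at most 62.5 mm and 10.7 degrees, less where a joint would pass 70% of its speed; a pose out of reach is approached as far as the arm can. A call with a number of a shift or a turn outside -1 to 1 is refused whole. A call with a gripper value outside its range is refused whole. The fingers move at their own pace and stop on an object; FORCE is the grip in N (left out, the last holds). Time passes only in rows, so rows that repeat a pose let the fingers close. It gives the time, the measured TCP pose, the force and the opening at its end, in the units of the state.
- ctrl.read_state(): the state, without advancing time (a new reading comes with each control period).
- ctrl.read_camera(name): name is "scene" or "top" or "wrist"; returns the picture (400x640x3 uint8, blue, green, red); there is no depth.
- ctrl.camera_info(name): a dict with "intrinsics" (3x3 intrinsics, pixels), "position" and "orientation" of the camera in the world. Camera axes: x right, y down, z forward; pixel columns grow to the right and rows downward; lengths in mm; the calibration is good to about 2 mm. A picture is of the moment at which its call begins: read the wrist's pose just before it. camera_info takes no time and is no camera call; for the wrist camera it gives the pose at the moment of the call.
- ctrl.job_done(): hands the job in, once; it reports no verdict.
The state is a dict: "time": time; "joint_pos": joint angles; "joint_vel": joint speeds; "tau": joint torques, N m; "eef_pos": TCP position; "tcp_rot": TCP orientation; "ft_force": force on the tool from outside, world axes, zero at the start; "wrist_torque": the same for the moment, N m; "width": finger opening in mm.
Only numpy, scipy, OpenCV 4.12 (cv2) and the standard library are available. Lean on these libraries where they do the work, as an engineer would, in place of code of your own. Each camera call takes 0.05 s, during which the arm holds its last target.

## Working session

There is one attempt and no reset: what is moved stays moved. The work goes in short steps, Python scripts to look and compute and a shell command to move; the robot and the scene stay as the last step left them, time stands still between calls to the robot, and variables do not carry over. Pictures are saved under pics/ and viewed, and the job is handed in when it is done.

```bash
ls; mkdir -p pics
cat > h.py <<'E'
import numpy as np,cv2
from bench import ctrl
from scipy.spatial.transform import Rotation as R
def snap(n,f):
    i=ctrl.camera_info(n); im=ctrl.read_camera(n); cv2.imwrite('pics/'+f,im); return im,i
def Rm(i):
    o=np.array(i['orientation'],float)
    return o if o.shape==(3,3) else R.from_rotvec(o).as_matrix()
def ray(i,u,v,z):
    K=np.array(i['intrinsics']);p=np.array(i['position'],float)
    d=Rm(i)@np.linalg.inv(K)@[u,v,1.]
    return p+d*(z-p[2])/d[2]
def proj(i,P):
    K=np.array(i['intrinsics']);q=K@(Rm(i).T@(np.array(P,float)-i['position']));return q[:2]/q[2]
E
python3 - <<'E'
from h import *
for n in ['scene','top','wrist']:
    im,i=snap(n,n+'0.png');print(n,i)
print(ctrl.read_state())
E
```

```text
pics
scene {'intrinsics': array([[473.91833482,   0.        , 320.92896117],
       [  0.        , 473.91833482, 198.38053623],
       [  0.        ,   0.        ,   1.        ]]), 'position': array([1327.95716566, -703.69394101, 1592.26808195]), 'orientation': array([-2.35728815, -1.03728893,  0.3377003 ])}
top {'intrinsics': array([[375.65999761,   0.        , 323.13061517],
       [  0.        , 375.65999761, 202.34626045],
       [  0.        ,   0.        ,   1.        ]]), 'position': array([ 416.59265432,  -41.25033169, 1329.8989973 ]), 'orientation': array([-2.18013539,  2.12125772, -0.13712352])}
wrist {'intrinsics': array([[346.50230165,   0.        , 317.989753  ],
       [  0.        , 346.50230165, 195.51400362],
       [  0.        ,   0.        ,   1.        ]]), 'position': array([ 307.51844919, -490.2305993 ,  383.34069608]), 'orientation': array([ 2.48096429, -1.56903378, -0.18978607])}
{'time': 0.15, 'joint_pos': array([-1.27851125e+00,  2.07233808e-01,  1.54261451e+00, -5.42347854e-06,
        1.39351412e+00, -1.50506249e-01]), 'joint_vel': array([-0.00057735, -0.00223943, -0.00560718,  0.00023639, -0.00170316,
       -0.00067864]), 'tau': array([ 2.25993231e-04, -3.71314502e+01, -2.81811029e+01,  6.98846346e-02,
        3.27839667e-02, -1.10479173e-04]), 'eef_pos': array([ 246.15594924, -518.90515346,  180.85752335]), 'tcp_rot': array([-3.06319020e+00, -6.89480739e-01,  2.05153988e-04]), 'ft_force': array([-0.39270588, -0.71923049,  0.14683818]), 'wrist_torque': array([-0.00351403,  0.00984662,  0.02413346]), 'width': 94.27723985002724}
```

View pics/top0.png

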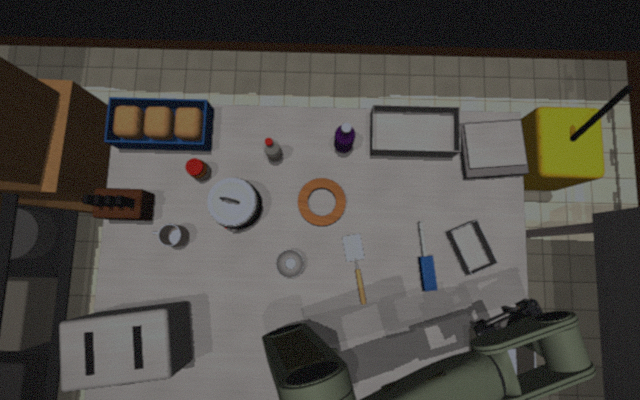

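View pics/scene0.png

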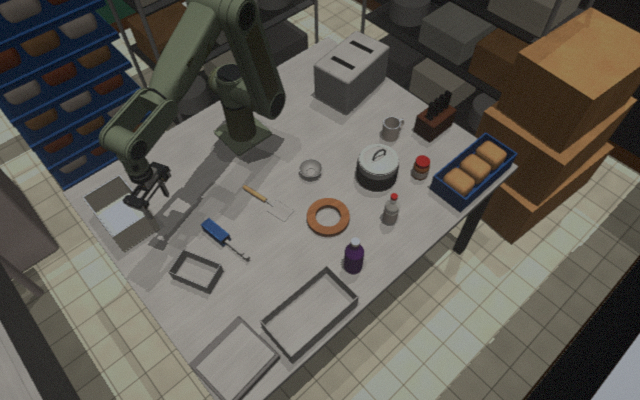

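View pics/wrist0.png

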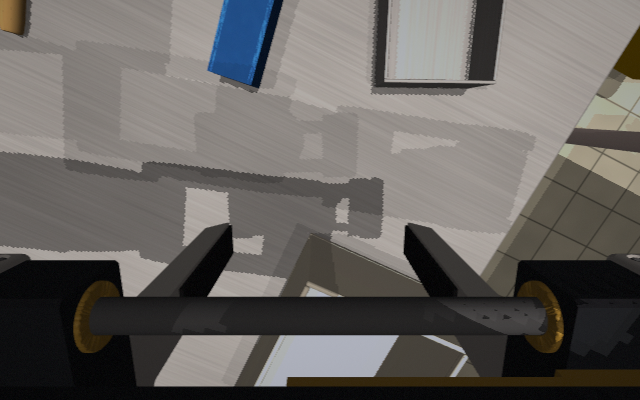

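Run:
```python
from h import *
im=cv2.imread('pics/top0.png')
a=cv2.resize(im[150:250,190:350],None,fx=5,fy=5,interpolation=cv2.INTER_CUBIC);cv2.imwrite('pics/c1.png',a)
a=cv2.resize(im[210:310,380:510],None,fx=6,fy=6,interpolation=cv2.INTER_CUBIC);cv2.imwrite('pics/c2.png',a)
im=cv2.imread('pics/scene0.png')
a=cv2.resize(im[200:280,190:270],None,fx=7,fy=7,interpolation=cv2.INTER_CUBIC);cv2.imwrite('pics/c3.png',a)
a=cv2.resize(im[135:245,300:440],None,fx=5,fy=5,interpolation=cv2.INTER_CUBIC);cv2.imwrite('pics/c4.png',a)
```

```text
(no output)
```

View pics/c1.png

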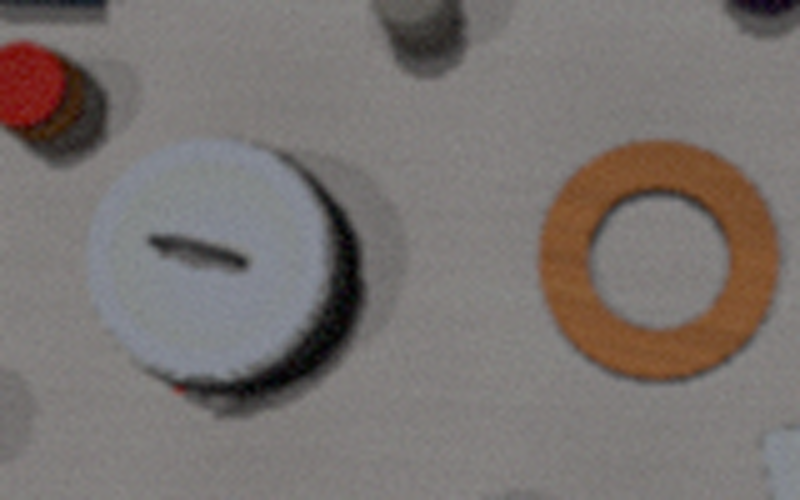

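View pics/c2.png

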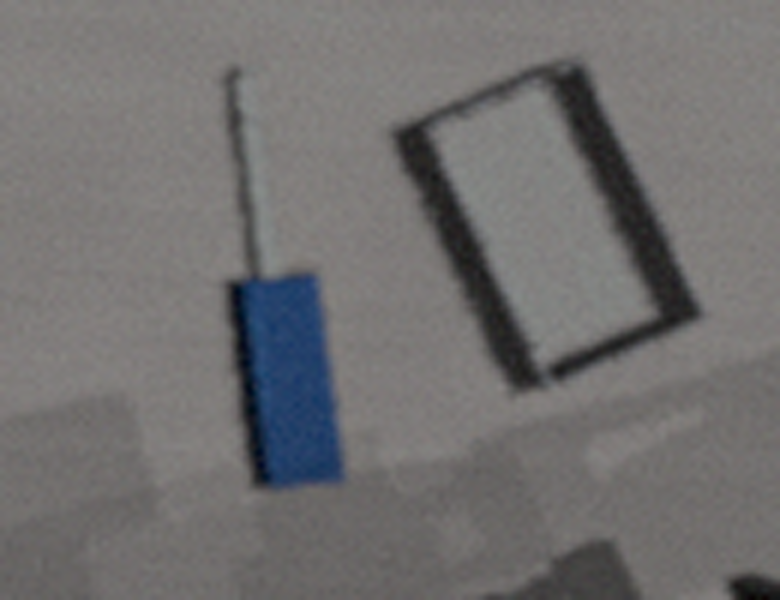

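View pics/c3.png

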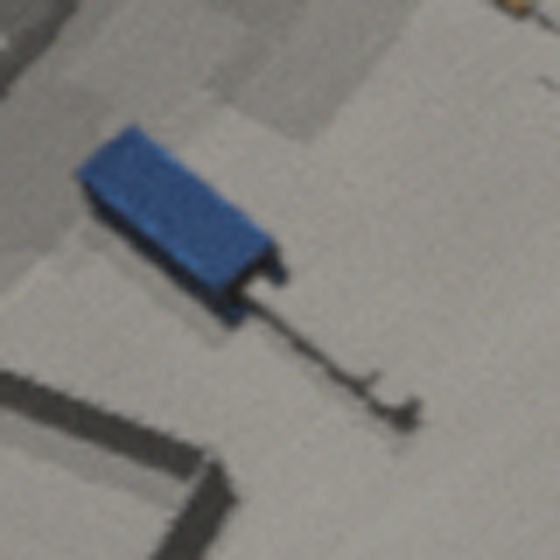

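View pics/c4.png

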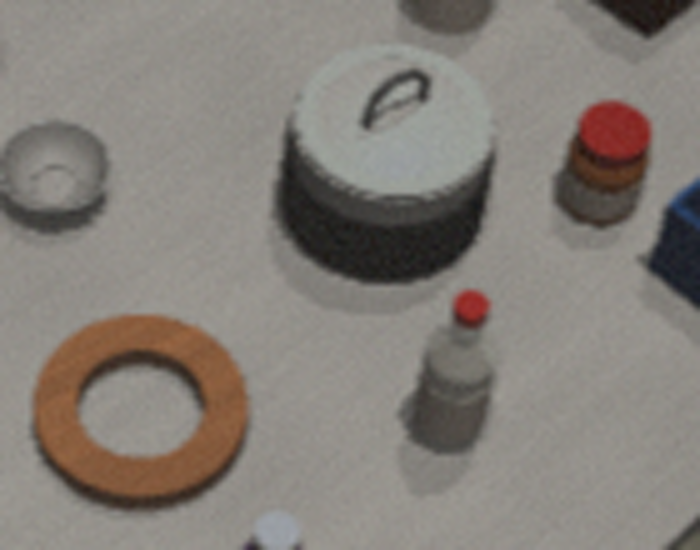

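Run:
```python
from h import *
i=ctrl.camera_info('top')
c1=lambda u,v,z:ray(i,190+u/5-.4,150+v/5-.4,z).round(1)
c2=lambda u,v,z:ray(i,380+u/6-.4,210+v/6-.4,z).round(1)
print('trivet',c1(660,260,25),'lid',c1(208,260,110),'loop',c1(152,241,166),c1(245,263,166))
s=[c2(*p,46) for p in [(243,283),(317,276),(342,480),(265,487)]];print('sleeve',s)
m=(s[0]+s[1])/2;b=(s[2]+s[3])/2;print(m,b,np.degrees(np.arctan2(*(m-b)[1::-1])),np.linalg.norm(m-b))
print('tip',c2(235,72,25))
print('bowl',ray(i,290,263,20),'turner',ray(i,353,247,5),ray(i,362,300,5),'sauce',ray(i,276,158,0),'cleaner',ray(i,344,150,0),'jar',ray(i,196,168,90),'mug',ray(i,171,237,60),'pan',[c2(*p,60) for p in[(400,130),(580,65),(700,315),(520,385)]])
print('rack/pan big',ray(i,372,107,60),ray(i,459,155,60),'toast',ray(i,190,300,150))
```

```text
trivet [592.3 -27.2  25. ] lid [572.8 268.2 110. ] loop [576.7 289.8 166. ] [564.4 230.7 166. ]
sleeve [array([ 410.4, -365.6,   46. ]), array([ 415.5, -407.3,   46. ]), array([ 303.3, -420. ,   46. ]), array([ 298.3, -377.1,   46. ])]
[ 412.95 -386.45   46.  ] [ 300.8  -398.55   46.  ] 6.157891432582035 112.80085327691451
tip [ 531.3 -367.    25. ]
bowl [376.6810788   75.62356514  20.        ] turner [ 437.61873179 -141.45266106    5.        ] [ 257.52546248 -175.47054279    5.        ] sauce [750.78125154 142.96113419   0.        ] cleaner [ 787.22282612 -103.11629217    0.        ] jar [686.37291185 398.89077353  90.        ] mug [453.34713486 476.76509087  60.        ] pan [array([ 498.1, -450.7,   60. ]), array([ 537.5, -552.7,   60. ]), array([ 399.9, -615.7,   60. ]), array([ 358.8, -514.9,   60. ])]
rack/pan big [ 929.03017685 -195.8947542    60.        ] [ 763.35909638 -498.89764356   60.        ] toast [260.21569662 366.17548032 150.        ]
```

```bash
python3 -m creep '1 0.2 0.14 0 0 0 -0.04; 1 0.4 0.28 0 0 0 -0.08; 1 0.6 0.42 0 0 0 -0.13; 1 0.8 0.56 0 0 0 -0.17; 1 0.95 0.67 0 0 0 -0.21; 1 1 0.685 0 0 0 -0.215; 1 1 0.685 0 0 0 -0.215'
python3 - <<'E'
from h import *
im,i=snap('wrist','w1.png');print(i, ctrl.read_state()['tcp_rot'])
E
```

```text
time: 1.02
eef_pos: [446.1, -382.0, 180.5]
tcp_rot: [-3.135, -0.167, 0.001]
ft_force: [-0.8, -0.6, 0.1]
width: 93.9
{'intrinsics': array([[346.50230165,   0.        , 317.989753  ],
       [  0.        , 346.50230165, 195.51400362],
       [  0.        ,   0.        ,   1.        ]]), 'position': array([ 513.67748957, -375.22998781,  383.08869784]), 'orientation': array([ 2.1982742 , -1.97548811, -0.23821894])} [-3.13551364e+00 -1.65334993e-01  1.20629655e-03]
```

View pics/w1.png

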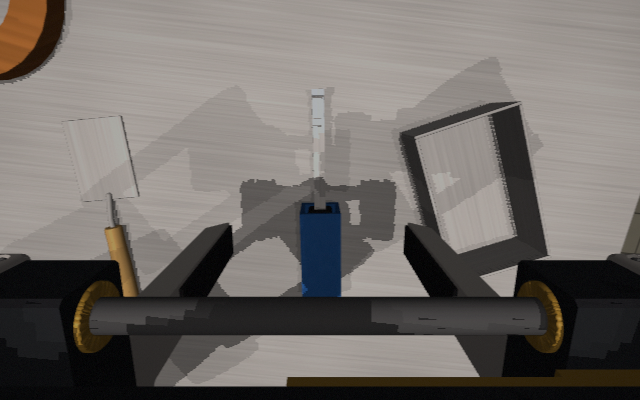

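Run:
```python
from h import *
im,i=snap('wrist','w1b.png')
a=cv2.resize(im[80:220,280:360],None,fx=7,fy=4,interpolation=cv2.INTER_CUBIC);cv2.imwrite('pics/c5.png',a)
print(ray(i,301,204,46),ray(i,340,203,46),'sh',ray(i,320,205,26),'tip',ray(i,317.5,90,36))
```

```text
[ 420.90572704 -367.87040931   46.        ] [ 426.08117308 -406.81137532   46.        ] sh [ 416.47305413 -387.68333757   26.        ] tip [ 532.64717067 -372.78921461   36.        ]
```

View pics/c5.png

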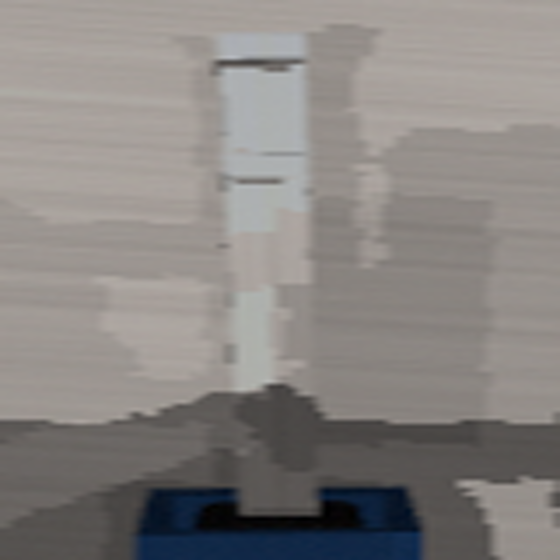

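```bash
python3 -m creep '1 0 -0.005 -0.2 0 0 0.007; 1 -0.003 -0.01 -0.4 0 0 0.013; 1 -0.005 -0.01 -0.6 0 0 0.013; 1 -0.005 -0.01 -0.75 0 0 0.013; 1 -0.005 -0.01 -0.8075 0 0 0.013; 1 -0.005 -0.01 -0.8075 0 0 0.013;0 -0.005 -0.01 -0.8075 0 0 0.013;0 -0.005 -0.01 -0.8075 0 0 0.013;0 -0.005 -0.01 -0.8075 0 0 0.013;0 -0.005 -0.01 -0.8075 0 0 0.013;0 -0.005 -0.01 -0.8075 0 0 0.013;0 -0.005 -0.01 -0.8075 0 0 0.013' 50
python3 - <<'E'
from h import *
im,i=snap('wrist','w2.png')
E
```

```text
time: 2.62
eef_pos: [444.2, -384.6, 19.1]
tcp_rot: [-3.134, -0.196, 0.001]
ft_force: [0.0, -0.6, -0.1]
width: 37.1
```

View pics/w2.png

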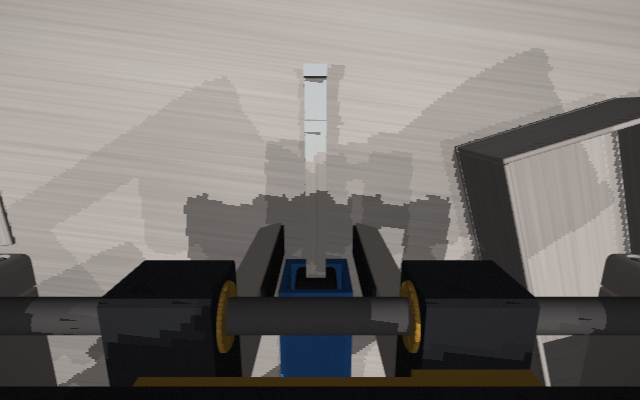

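```bash
python3 -m creep '0 0 0 0 0 0 0;0 0 0 0 0 0 0;0 0 0 0 0 0 0;0 0 0 0 0 0 0;0 0 0 0 0 0 0'
```

```text
time: 3.3
eef_pos: [444.2, -384.7, 19.0]
tcp_rot: [-3.134, -0.196, 0.001]
ft_force: [1.1, 0.3, 0.0]
width: 0.4
```

Run:
```python
from h import *
im,i=snap('wrist','w3.png')
im,i=snap('scene','s3.png')
cv2.imwrite('pics/c6.png',cv2.resize(im[180:280,150:270],None,fx=6,fy=6,interpolation=cv2.INTER_CUBIC))
```

```text
(no output)
```

View pics/w3.png

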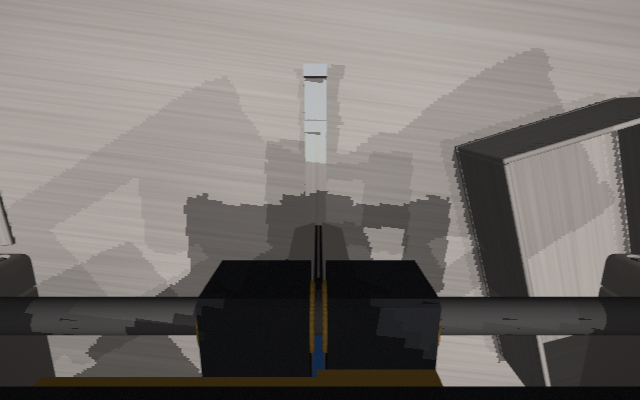

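View pics/c6.png

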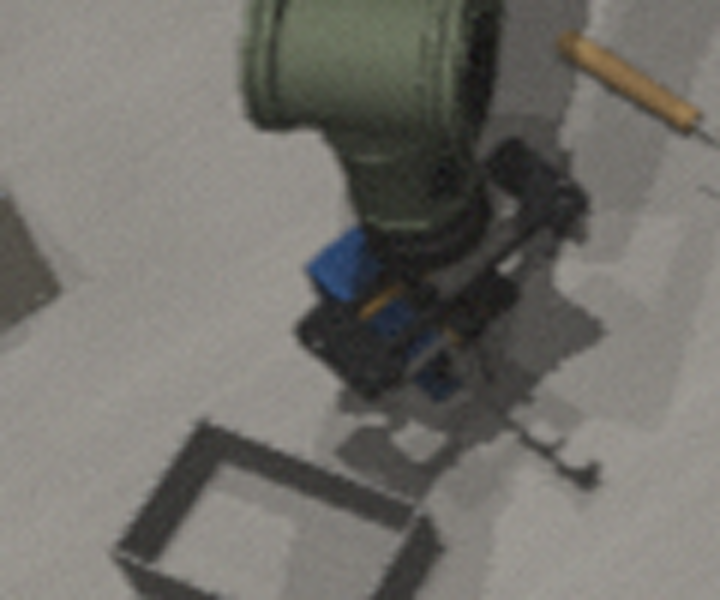

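```bash
python3 - <<'E'
from h import *
i=ctrl.camera_info('wrist');s=ctrl.read_state();print(i['position'],s['eef_pos'],s['tcp_rot'],s['joint_pos'])
Rt=R.from_rotvec(s['tcp_rot']).as_matrix()
for x in(-8,8):
  for z in (-30,-20,-10,0,14): print(x,z,proj(i,s['eef_pos']+Rt@[x,0,z]))
print('sleeve corner',proj(i,[420.9,-367.9,46]),proj(i,[426,-406.8,46]), 'tip',proj(i,[532.6,-372.8,36]))
sc=ctrl.camera_info('scene')
for z in (0,14): print(proj(sc,s['eef_pos']+Rt@[0,0,z]))
E
python3 - <<'E'
import cv2
im=cv2.imread('pics/w3.png');cv2.imwrite('pics/c7.png',cv2.resize(im[180:380,240:400],None,fx=4,fy=3,interpolation=cv2.INTER_CUBIC))
im=cv2.imread('pics/w2.png');cv2.imwrite('pics/c8.png',cv2.resize(im[180:380,220:420],None,fx=4,fy=3,interpolation=cv2.INTER_CUBIC))
E
```

```text
[ 511.63844849 -376.64011695  221.6132993 ] [ 444.17599569 -384.67214409   19.06020836] [-3.13368344e+00 -1.95885084e-01  1.21622388e-03] [-8.61252720e-01  4.13232509e-01  1.63915584e+00  5.21514482e-04
  1.09110162e+00  5.84445876e-01]
-8 -30 [317.73369256 257.03739229]
-8 -20 [317.73797271 249.7923724 ]
-8 -10 [317.74184716 243.23409543]
-8 0 [317.74537097 237.26933689]
-8 14 [317.74980047 229.77152095]
8 -30 [317.7264943  228.68492721]
8 -20 [317.73122396 222.73555755]
8 -10 [317.7354969  217.36069195]
8 0 [317.73937622 212.48094731]
8 14 [317.74424329 206.35873809]
sleeve corner [282.33059504 276.64218035] [353.26535209 276.3250234 ] tip [316.11488046  67.8928039 ]
[231.19421329 245.26015341]
[231.8165021  247.03701265]
```

View pics/c7.png

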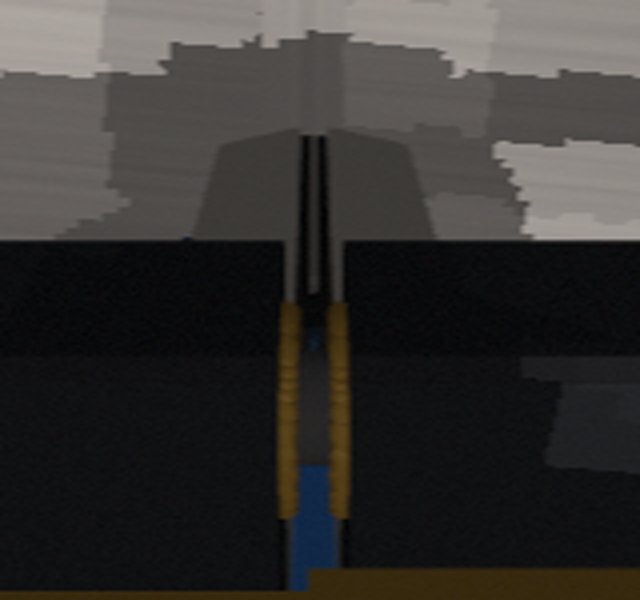

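View pics/c8.png

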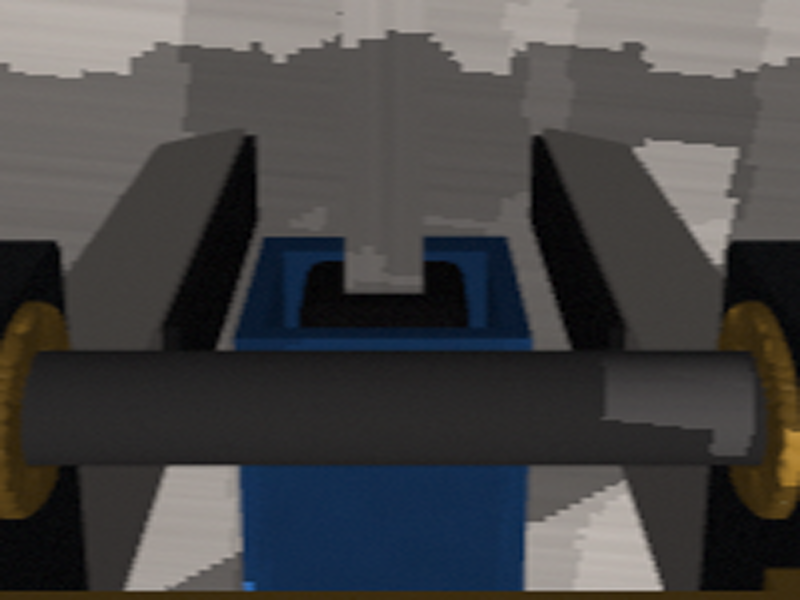

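Run:
```python
from h import *
i=ctrl.camera_info('wrist');s=ctrl.read_state()
Rt=R.from_rotvec(s['tcp_rot']).as_matrix()
for x in(-8,0,8):
  for z in (-20,-10,0,14):
    P=s['eef_pos']+Rt@[x,0,z]; print(x,z,(Rm(i).T@(P-i['position']))[2],proj(i,P))
print(Rm(i)[:,2])
for z in (0,10,18,26,46): print('mouth',z,[proj(i,[413,-367,z]),proj(i,[413,-389,z])], proj(i,[534,-371,z]))
```

```text
-8 -20 195.32579907678993 [317.73797271 249.7923724 ]
-8 -10 205.04366636280906 [317.74184716 243.23409543]
-8 0 214.76153364882813 [317.74537097 237.26933689]
-8 14 228.36654784925486 [317.74980047 229.77152095]
0 -20 193.43891207160553 [317.73463125 236.39592693]
0 -10 203.1567793576246 [317.73870152 230.41754766]
0 0 212.8746466436437 [317.74240016 224.98500227]
0 14 226.47966084407042 [317.74704503 218.16265985]
8 -20 191.5520250664211 [317.73122396 222.73555755]
8 -10 201.26989235244017 [317.7354969  217.36069195]
8 0 210.98775963845924 [317.73937622 212.48094731]
8 14 224.592773838886 [317.74424329 206.35873809]
[-0.23482893 -0.02812614 -0.97162971]
mouth 0 [array([286.65676655, 255.89219155]), array([318.4070967 , 259.60603509])] [313.84430295  72.28575965]
mouth 10 [array([285.30380152, 262.04593817]), array([318.40421921, 265.90065524])] [313.61956393  70.39848428]
mouth 18 [array([284.13566828, 267.35900675]), array([318.40173534, 271.33423687])] [313.42343182  68.75143918]
mouth 26 [array([282.88225963, 273.05993703]), array([318.39907066, 277.16332861])] [313.21078728  66.9657288 ]
mouth 46 [array([279.30822506, 289.31586581]), array([318.39147545, 293.77817415])] [312.59163988  61.76635738]
```

```bash
python3 -m creep '1 0 0 0 0 0 0;1 0 0 0 0 0 0;1 0 0 0 0 0 0;1 0 0 0 0 0 0;1 0 0 0 0 0 0;1 0 0 0 0 0 0'
python3 - <<'E'
from h import *
im,i=snap('scene','s4.png');s=ctrl.read_state()
im=cv2.resize(im[190:280,170:290],None,fx=6,fy=6,interpolation=cv2.INTER_CUBIC)
Rt=R.from_rotvec(s['tcp_rot']).as_matrix();h=s['width']/2
for y in(-h,h):
  for z in(14,-26):
    p=(proj(i,s['eef_pos']+Rt@[8,y,z])+.5-[170,190])*6;cv2.circle(im,tuple(int(v) for v in p),4,(0,0,255) if z>0 else (0,255,0),-1)
cv2.imwrite('pics/c9.png',im);print(s['width'])
E
```

```text
time: 4.15
eef_pos: [444.2, -384.6, 19.0]
tcp_rot: [-3.134, -0.196, 0.001]
ft_force: [-0.6, -0.0, 1.3]
width: 57.0
61.358003632882976
```

View pics/c9.png

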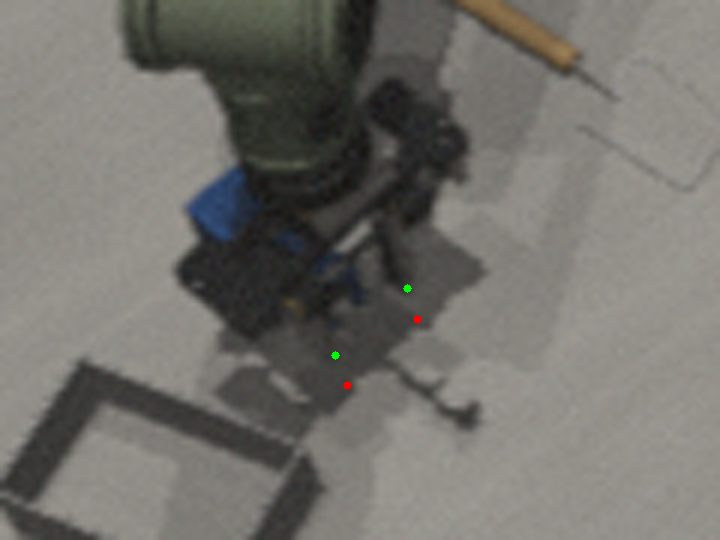

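```bash
python3 -m creep '1 0 0 0 0 0 0;1 0 0 0 0 0 0;1 0 0 -0.03 0 0 0;1 0 0 -0.06 0 0 0;1 0 0 -0.09 0 0 0;1 0 0 -0.12 0 0 0;1 0 0 -0.15 0 0 0;1 0 0 -0.16 0 0 0;1 0 0 -0.16 0 0 0'
python3 - <<'E'
from h import *
im,i=snap('wrist','w5.png')
im,i=snap('scene','s5.png')
cv2.imwrite('pics/c10.png',cv2.resize(im[190:280,170:290],None,fx=6,fy=6,interpolation=cv2.INTER_CUBIC))
E
```

```text
time: 5.32
eef_pos: [444.1, -384.5, -13.2]
tcp_rot: [-3.133, -0.196, 0.002]
ft_force: [-0.2, 0.2, 0.7]
width: 94.0
```

View pics/w5.png

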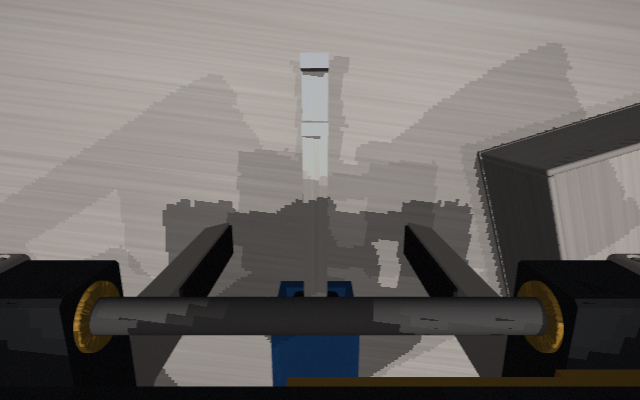

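View pics/c10.png

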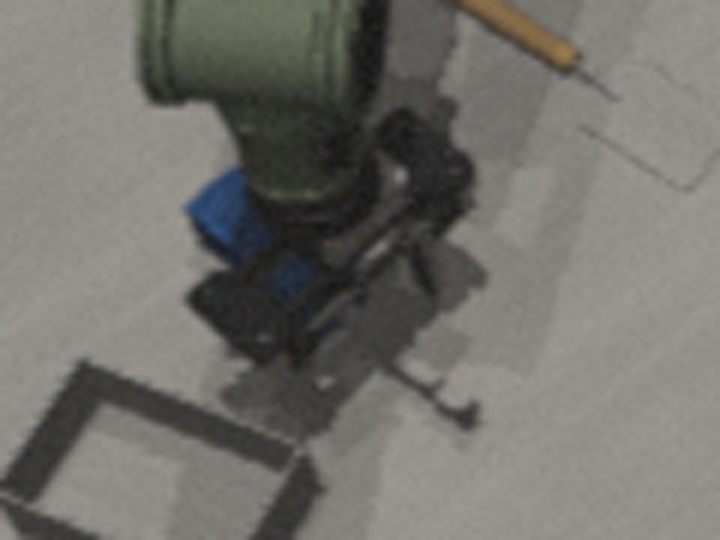

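```bash
python3 -m creep '0.2 0 0 -0.01 0 0 0;0.2 0 0 -0.025 0 0 0;0 0 0 -0.025 0 0 0;0 0 0 -0.025 0 0 0;0 0 0 -0.025 0 0 0;0 0 0 -0.025 0 0 0;0 0 0 -0.025 0 0 0;0 0 0 -0.025 0 0 0;0 0 0 -0.025 0 0 0;0 0 0 -0.025 0 0 0;0 0 0 -0.025 0 0 0;0 0 0 -0.025 0 0 0' 50
```

```text
time: 6.92
eef_pos: [444.4, -384.7, -17.7]
tcp_rot: [-3.134, -0.196, 0.001]
ft_force: [0.4, 1.8, 0.0]
width: 11.3
```

```bash
python3 -m creep '0 0 0 0.01 0 0 0;0 0.03 0.004 0.012 0 0 0;0 0.1 0.013 0.012 0 0 0;0 0.18 0.023 0.012 0 0 0;0 0.26 0.033 0.012 0 0 0;0 0.34 0.043 0.012 0 0 0;0 0.42 0.053 0.012 0 0 0;0 0.5 0.063 0.012 0 0 0;0 0.58 0.073 0.012 0 0 0;0 0.65 0.082 0.012 0 0 0;0 0.7 0.089 0.012 0 0 0;0 0.7 0.089 0.012 0 0 0'
python3 - <<'E'
from h import *
im,i=snap('wrist','w6.png')
im,i=snap('scene','s6.png')
cv2.imwrite('pics/c11.png',cv2.resize(im[190:300,170:310],None,fx=5,fy=5,interpolation=cv2.INTER_CUBIC))
E
```

```text
time: 8.43
eef_pos: [585.1, -366.7, -15.3]
tcp_rot: [-3.134, -0.197, 0.0]
ft_force: [0.3, 0.5, -1.3]
width: 11.2
```

View pics/w6.png

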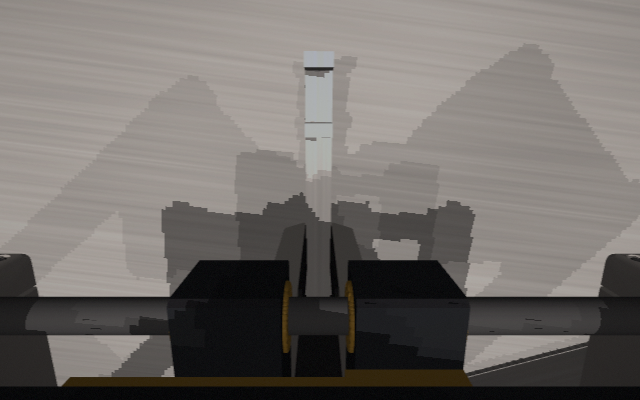

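View pics/c11.png

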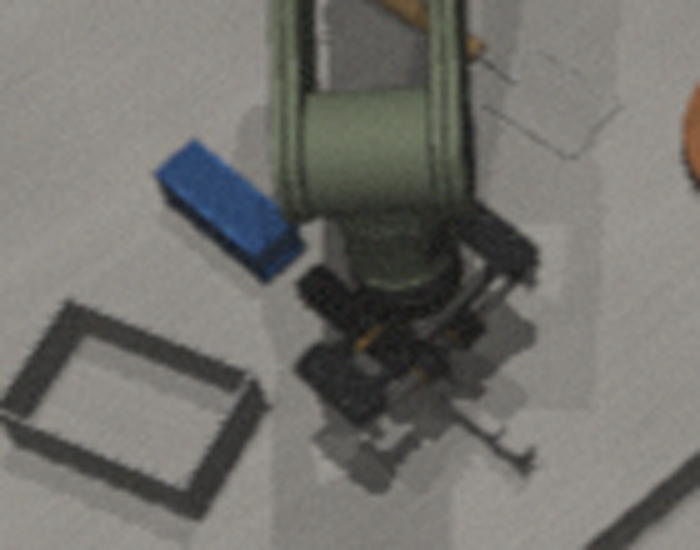

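```bash
python3 -m creep '0 0 0 -0.01 0 0 0;0 0 0 -0.02 0 0 0;0 0 0 -0.03 0 0 0;0 0 0 -0.036 0 0 0;0 0 0 -0.036 0 0 0'
```

```text
time: 9.15
eef_pos: [583.8, -366.8, -22.9]
tcp_rot: [-3.133, -0.196, 0.002]
ft_force: [0.2, -0.2, -1.9]
width: 11.7
```

```bash
python3 -m creep '0 0 0 -0.005 0 0 0;0 0 0 -0.01 0 0 0;0 0 0 -0.01 0 0 0'
```

```text
time: 9.52
eef_pos: [584.1, -366.9, -23.4]
tcp_rot: [-3.134, -0.196, 0.002]
ft_force: [-2.4, 1.6, 5.0]
width: 11.1
```

```bash
python3 -m creep '0.4 0 0 0 0 0 0;0.4 0 0 0 0 0 0;0.4 0 0 0 0 0 0;0.5 0 0 0 0 0 0;0.5 0 0 0.0 0 0 0;1 0 0 0.1 0 0 0;1 0 0 0.25 0 0 0;1 -0.05 0 0.4 0 0 0;1 -0.2 -0.03 0.45 0 0 0;1 -0.35 -0.045 0.45 0 0 0;1 -0.5 -0.063 0.45 0 0 0;1 -0.5 -0.063 0.45 0 0 0'
python3 - <<'E'
from h import *
im,i=snap('wrist','w7.png')
im,i=snap('scene','s7.png')
cv2.imwrite('pics/c12.png',cv2.resize(im[190:300,170:310],None,fx=5,fy=5,interpolation=cv2.INTER_CUBIC))
E
```

```text
time: 11.02
eef_pos: [482.8, -380.4, 67.9]
tcp_rot: [-3.135, -0.192, 0.001]
ft_force: [0.0, -1.1, -0.5]
width: 93.8
```

View pics/w7.png

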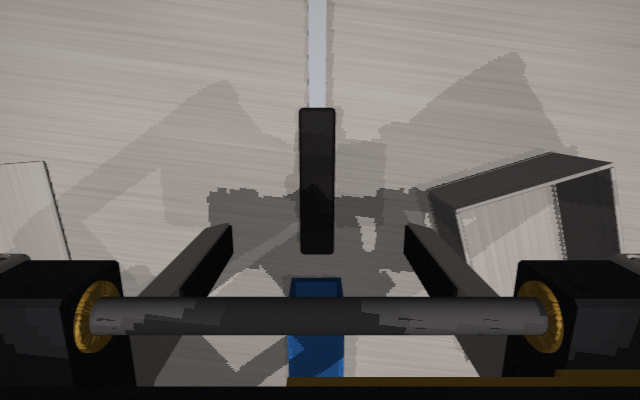

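View pics/c12.png

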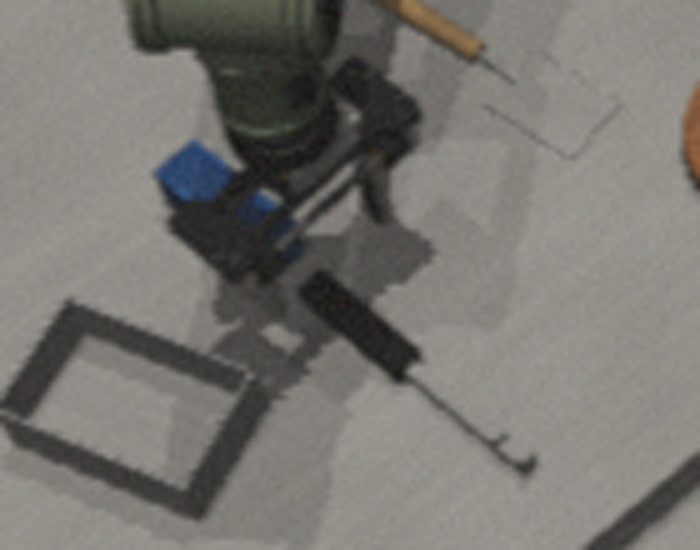

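Run:
```python
from h import *
i=ctrl.camera_info('wrist')
f=ray(i,317.3,109,24);b=ray(i,317.2,252,24);print(f,b,(f+b)/2,np.linalg.norm(f-b),np.degrees(np.arctan2(*(f-b)[1::-1])))
```

```text
[ 553.78990593 -371.38277303   24.        ] [ 448.86500797 -384.36037535   24.        ] [ 501.32745695 -377.87157419   24.        ] 105.72441711451907 7.050801451327112
```

```bash
python3 -m creep '1 0.15 0.019 0 0 0 0;1 0.301 0.038 -0.05 0 0 0;1 0.301 0.038 -0.25 0 0 0;1 0.301 0.038 -0.4 0 0 0;1 0.301 0.038 -0.446 0 0 0;1 0.301 0.038 -0.446 0 0 0;0 0.301 0.038 -0.446 0 0 0;0 0.301 0.038 -0.446 0 0 0;0 0.301 0.038 -0.446 0 0 0;0 0.301 0.038 -0.446 0 0 0;0 0.301 0.038 -0.446 0 0 0;0 0.301 0.038 -0.446 0 0 0;0 0.301 0.038 -0.446 0 0 0;0 0.301 0.038 -0.446 0 0 0;0 0.301 0.038 -0.446 0 0 0;0 0.301 0.038 -0.446 0 0 0' 60
```

```text
time: 13.12
eef_pos: [545.1, -372.5, -21.4]
tcp_rot: [-3.135, -0.195, -0.001]
ft_force: [0.0, 0.5, 0.0]
width: 25.5
```

```bash
python3 -m creep '0 0 0 0.05 0 0 0;0 0 0 0.2 0 0 0;0 0 0 0.4 0 0 0;0 0 0 0.6 0 0 0;0 0 0.05 0.8 0 0 0;0 -0.05 0.2 0.95 0 0 0;0 -0.1 0.4 1 0 0 -0.02;0 -0.15 0.6 1 0 0 -0.04;0 -0.2 0.8 1 0 0 -0.06;0 -0.2 1 1 0 0 -0.08'
python3 -m creep '0 0 0.2 0.1 0 0 -0.02;0 0 0.4 0.2 0 0 -0.04;0 0 0.6 0.3 0 0 -0.06;0 -0.04 0.8 0.4 0 0 -0.08;0 -0.08 1 0.5 0 0 -0.1'
python3 -m creep '0 -0.04 0.2 0 0 0 -0.02;0 -0.08 0.4 0 0 0 -0.03;0 -0.12 0.6 0 0 0 -0.03;0 -0.16 0.8 0 0 0 -0.03;0 -0.2 0.95 0 0 0 -0.03;0 -0.2 1 0 0 0 -0.03;0 -0.2 1 0 0 0 -0.03'
python3 - <<'E'
from h import *
im,i=snap('wrist','w8.png')
E
```

```text
time: 14.38
eef_pos: [504.1, -171.3, 179.0]
tcp_rot: [-3.141, 0.005, -0.001]
ft_force: [0.3, 0.1, -2.1]
width: 25.6
time: 15.0
eef_pos: [487.6, 30.0, 280.0]
tcp_rot: [-3.131, 0.253, -0.002]
ft_force: [0.4, 0.6, -2.0]
width: 25.6
time: 15.88
eef_pos: [447.6, 229.9, 280.1]
tcp_rot: [3.124, -0.325, 0.003]
ft_force: [-0.4, -0.2, -1.9]
width: 25.4
```

View pics/w8.png

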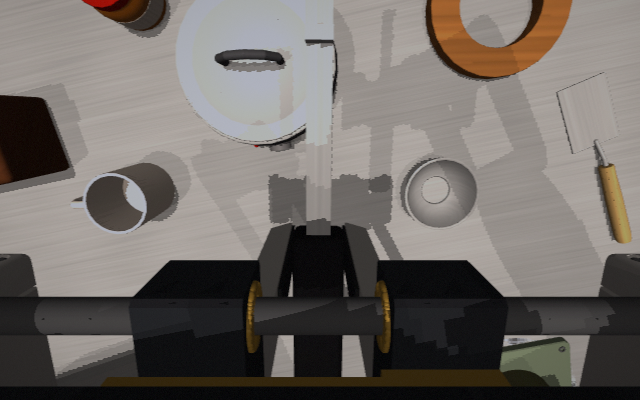

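Run:
```python
from h import *
im=cv2.imread('pics/w8.png')
cv2.imwrite('pics/c13.png',cv2.resize(im[0:160,160:350],None,fx=4,fy=4,interpolation=cv2.INTER_CUBIC))
```

```text
(no output)
```

View pics/c13.png

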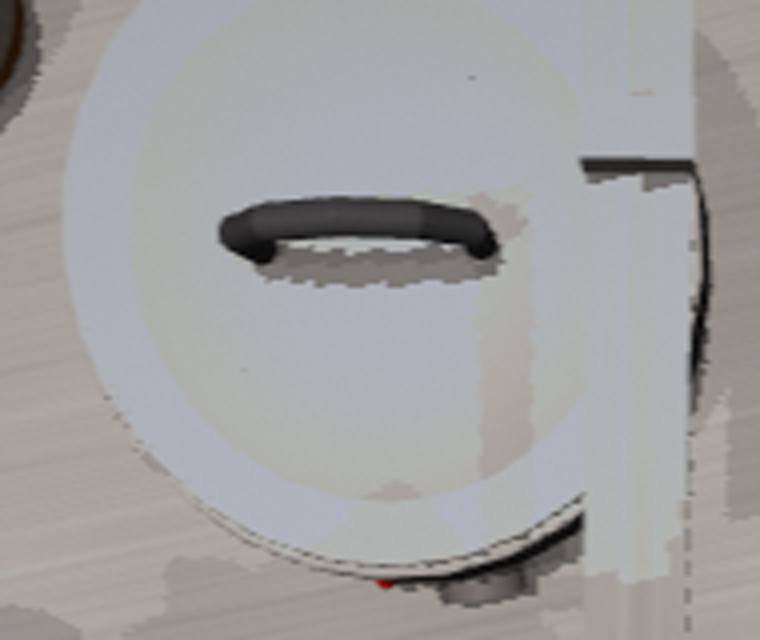

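Run:
```python
from h import *
i=ctrl.camera_info('wrist')
c=lambda u,v,z:ray(i,160+u/4-.4,v/4-.4,z)
def ang(a,b): d=(b-a); return np.degrees(np.arctan2(d[1],d[0]))-90
for a,b,z in[((418,222),(252,219),164),((487,252),(263,258),126)]:
    A=c(*a,z);B=c(*b,z);print(A.round(1),B.round(1),((A+B)/2).round(1),ang(A,B),np.linalg.norm(A-B))
P=np.array([c(*p,108)[:2] for p in [(95,90),(65,200),(67,260),(120,395),(200,490),(300,550)]])
A=np.c_[2*P,np.ones(len(P))];s=np.linalg.lstsq(A,(P**2).sum(1),rcond=None)[0];print('rim',s[:2],np.sqrt(s[2]+s[0]**2+s[1]**2))
st=ctrl.read_state();print(st['eef_pos'],st['tcp_rot'],2*np.degrees(np.arctan2(st['tcp_rot'][1],st['tcp_rot'][0])))
# lip: dark line = gap at far wall? 
Rt=R.from_rotvec(st['tcp_rot']).as_matrix();e=st['eef_pos']
yaw=np.arctan2(Rt[1,0],Rt[0,0]);d=np.array([np.cos(yaw),np.sin(yaw),0]);n=np.array([-d[1],d[0],0])
for gx in(42,44,46):
  o=e-d*gx; o[2]+=21.4
  print(gx,np.degrees(yaw),'hook',(o+d*161+[0,0,18]).round(1),'px step top rear',proj(i,o+d*144+[0,0,26]),'step front',proj(i,o+d*150+[0,0,26]),'notch lipface base',proj(i,o+d*172+[0,0,18]),'lip top rear',proj(i,o+d*172+[0,0,30]),'handle front',proj(i,o+d*55+[0,0,24]))
```

```text
[570.  250.5 164. ] [578.  285.4 164. ] [574.  267.9 164. ] -12.914864011112755 35.72411342060419
[566.7 240.  126. ] [576.6 293.5 126. ] [571.6 266.8 126. ] -10.501110622846937 54.36874418395095
rim [575.94748654 267.26566718] 79.39825722639615
[447.74211368 229.34641515 280.03918447] [ 3.12386744e+00 -3.26973611e-01  2.46249436e-03] -11.95072392693146
42 -11.950700981158967 hook [564.2 204.7 319.4] px step top rear [317.54496997  26.04410561] step front [317.53952498  10.0792187 ] notch lipface base [317.51954617 -42.45664977] lip top rear [317.51808607 -56.06771267] handle front [317.61384736 229.3088971 ]
44 -11.950700981158967 hook [562.2 205.1 319.4] px step top rear [317.54676127  31.29624226] step front [317.54135194  15.4359375 ] notch lipface base [317.52140459 -37.02724558] lip top rear [317.52011272 -50.11391893] handle front [317.6151991 233.26852  ]
46 -11.950700981158967 hook [560.2 205.5 319.4] px step top rear [317.54854091  36.51419807] step front [317.5431669   20.75745116] notch lipface base [317.52325103 -31.63287768] lip top rear [317.52212516 -44.2019052 ] handle front [317.61654324 237.20589585]
```

```bash
python3 -m creep '0 -0.07 0.12 0 0 0 0.002;0 -0.15 0.25 0 0 0 0.002;0 -0.2235 0.372 -0.1 0 0 0.002;0 -0.2235 0.372 -0.3 0 0 0.002;0 -0.2235 0.372 -0.5 0 0 0.002;0 -0.2235 0.372 -0.7 0 0 0.002;0 -0.2235 0.372 -0.83 0 0 0.002;0 -0.2235 0.372 -0.9 0 0 0.002;0 -0.2235 0.372 -0.902 0 0 0.002'
python3 - <<'E'
from h import *
im,i=snap('wrist','w9.png')
im,i=snap('scene','s9.png')
cv2.imwrite('pics/c14.png',cv2.resize(im[110:210,310:430],None,fx=6,fy=6,interpolation=cv2.INTER_CUBIC))
E
```

```text
time: 17.05
eef_pos: [403.0, 302.8, 99.0]
tcp_rot: [3.123, -0.324, 0.0]
ft_force: [0.0, 0.1, -1.0]
width: 25.7
```

View pics/w9.png

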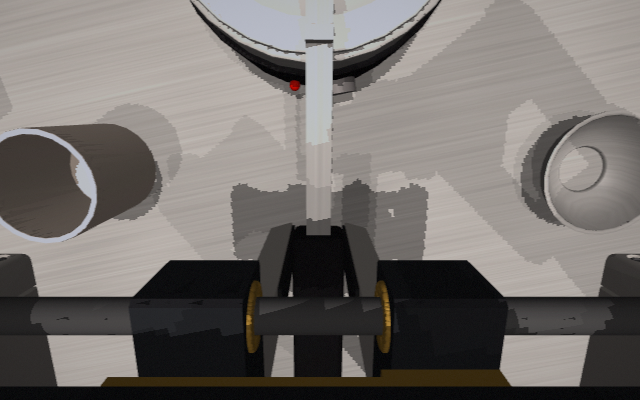

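View pics/c14.png

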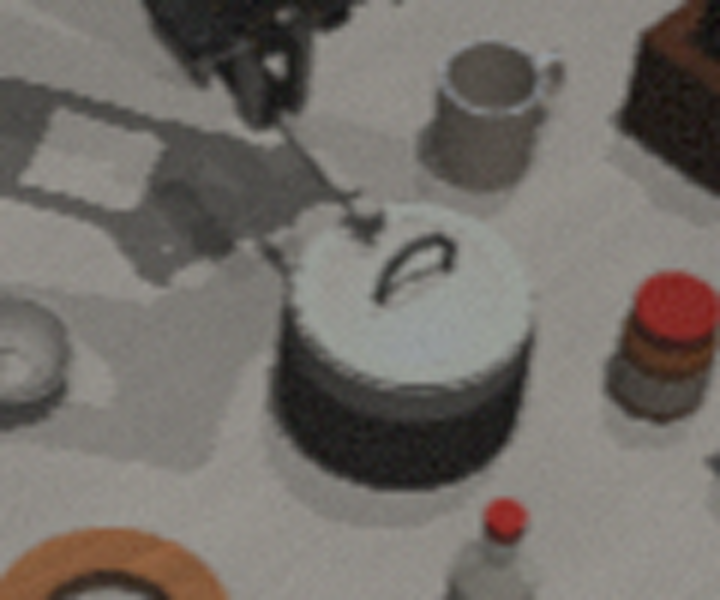

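```bash
cat > ov.py <<'E'
from h import *
def overlay(fn,x0,y0,x1,y1,f,gx=46,dz=21.4,name='scene'):
    i=ctrl.camera_info(name);st=ctrl.read_state();e=np.array(st['eef_pos'])
    im,_=snap(name,fn);im=cv2.resize(im[y0:y1,x0:x1],None,fx=f,fy=f,interpolation=cv2.INTER_CUBIC)
    Rt=R.from_rotvec(st['tcp_rot']).as_matrix();yaw=np.arctan2(Rt[1,0],Rt[0,0]);d=np.array([np.cos(yaw),np.sin(yaw),0])
    o=e-d*gx+[0,0,dz]
    for X,Z in[(55,24),(55,14),(144,26),(150,18),(172,18),(178,30),(178,10)]:
        p=(proj(i,o+d*X+[0,0,Z])+.5-[x0,y0])*f;cv2.circle(im,tuple(int(v) for v in p),3,(0,0,255),-1)
    cv2.imwrite('pics/c_'+fn,im);print(e,np.degrees(yaw),'hook',o+d*161+[0,0,18],st['ft_force'],st['width'])
E
python3 - <<'E'
from ov import *
overlay('s10.png',340,110,420,180,9)
E
```

```text
[404.2713298  303.88254157 100.80461802] -11.810310798866423 hook [516.83684561 280.34523823 140.20461802] [-0.00494894  0.30176161 -1.38215782] 26.293860895340615
```

View pics/c_s10.png

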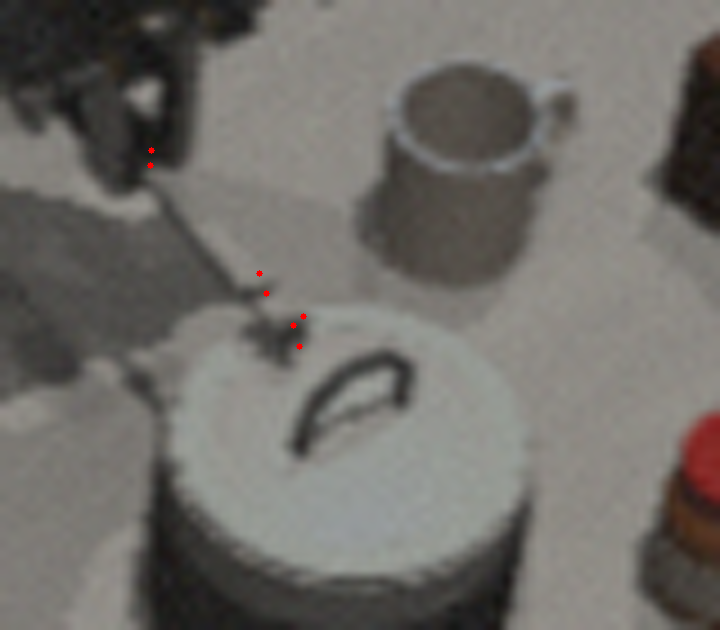

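Run:
```python
from ov import *
i=ctrl.camera_info('scene');im=cv2.imread('pics/s10.png');x0,y0,f=340,110,9
im=cv2.resize(im[110:180,340:420],None,fx=f,fy=f,interpolation=cv2.INTER_CUBIC)
c=np.array([574.3,267.5,102]);n=np.array([np.sin(np.radians(11.8)),np.cos(np.radians(11.8)),0])
for y,z in[(-27,22),(-27,50),(-14,62),(0,62),(14,62),(27,50),(27,22)]:
    p=(proj(i,c+n*y+[0,0,z])+.5-[x0,y0])*f;cv2.circle(im,tuple(int(v) for v in p),3,(0,0,255),-1)
cv2.imwrite('pics/c15.png',im)
```

```text
(no output)
```

View pics/c15.png

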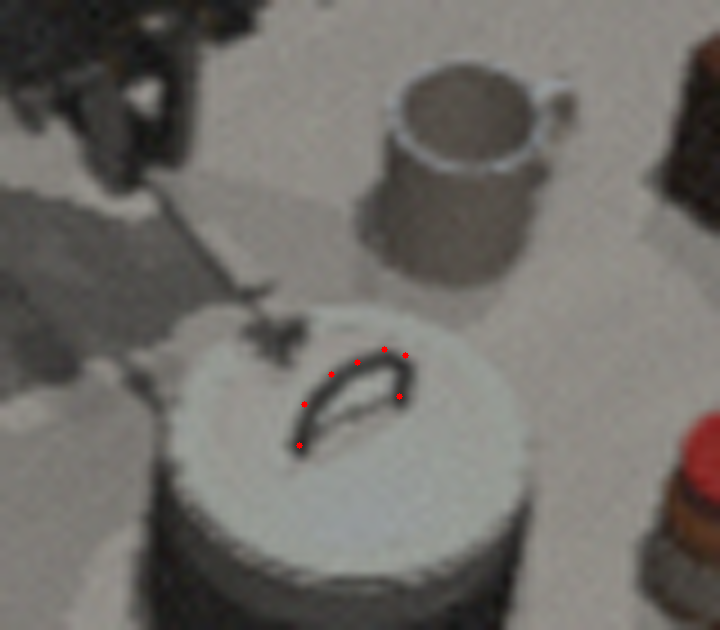

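```bash
python3 -m creep '0 0.03 -0.006 0.008 0 0 0;0 0.07 -0.015 0.008 0 0 0;0 0.11 -0.024 0.008 0 0 0;0 0.15 -0.032 0.008 0 0 0;0 0.19 -0.041 0.008 0 0 0;0 0.23 -0.05 0.008 0 0 0;0 0.265 -0.057 0.008 0 0 0;0 0.288 -0.062 0.008 0 0 0;0 0.288 -0.062 0.008 0 0 0;0 0.288 -0.062 0.008 0 0 0'
python3 - <<'E'
from ov import *
overlay('s11.png',340,110,420,180,9)
im,i=snap('wrist','w11.png')
E
```

```text
time: 18.45
eef_pos: [461.8, 291.7, 102.7]
tcp_rot: [-3.124, 0.323, -0.006]
ft_force: [0.6, -0.2, -1.4]
width: 25.5
[461.7878393  291.73837614 102.65243358] -11.787204916046202 hook [574.36283795 268.24646943 142.05243358] [ 0.55720244 -0.21863036 -1.40546589] 25.48205398123695
```

View pics/c_s11.png

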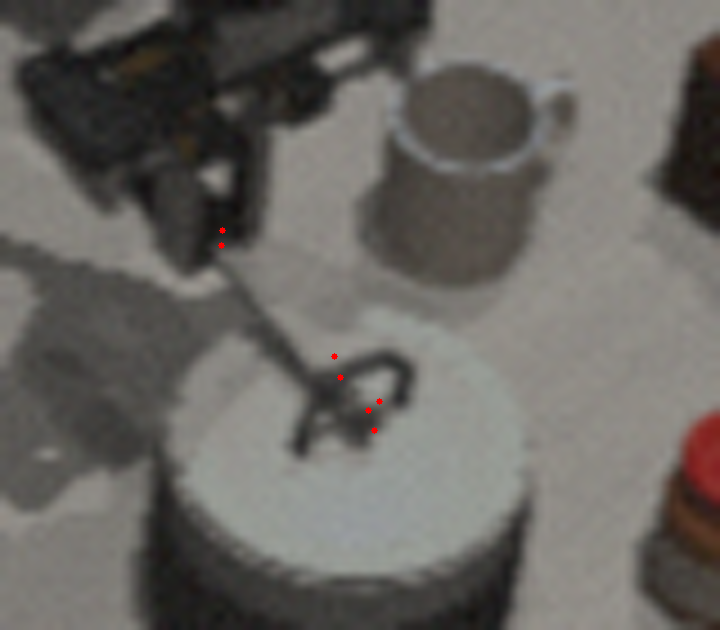

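View pics/w11.png

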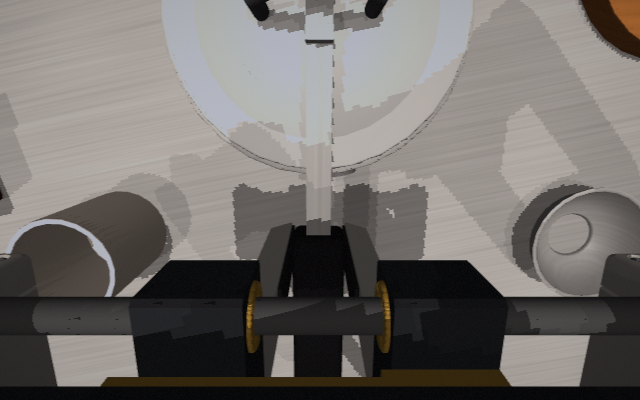

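```bash
python3 -m creep '0 0 0 0.02 0 0 0;0 0 0 0.04 0 0 0;0 0 0 0.06 0 0 0;0 0 0 0.075 0 0 0;0 0 0 0.085 0 0 0;0 0 0 0.095 0 0 0;0 0 0 0.105 0 0 0;0 0 0 0.115 0 0 0;0 0 0 0.12 0 0 0;0 0 0 0.12 0 0 0'
python3 - <<'E'
from ov import *
overlay('s12.png',340,110,420,180,9)
im,i=snap('wrist','w12.png')
E
```

```text
time: 19.8
eef_pos: [461.8, 291.8, 126.8]
tcp_rot: [-3.124, 0.322, -0.006]
ft_force: [0.2, 0.2, -4.0]
width: 25.4
[461.79080226 291.82950528 126.78119129] -11.779398466455577 hook [574.36900059 268.35293693 166.18119129] [ 0.17543742  0.15115362 -3.98244532] 25.410254647787543
```

View pics/c_s12.png

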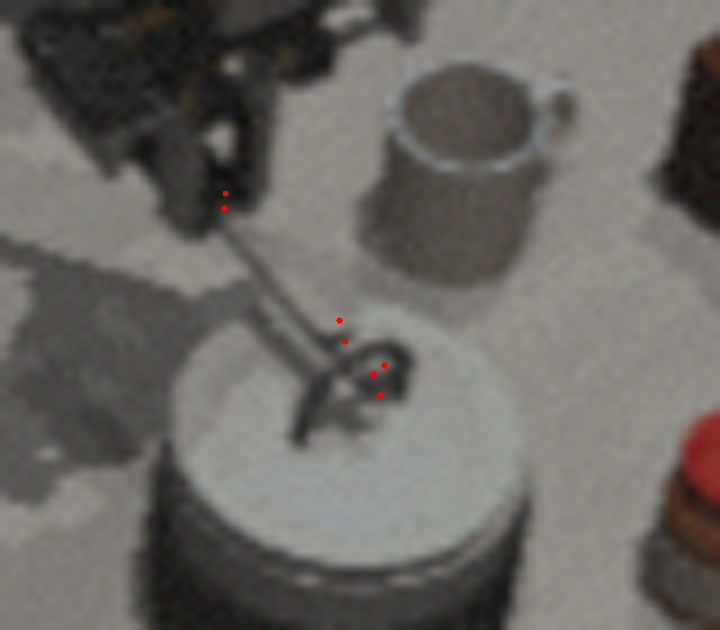

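View pics/w12.png

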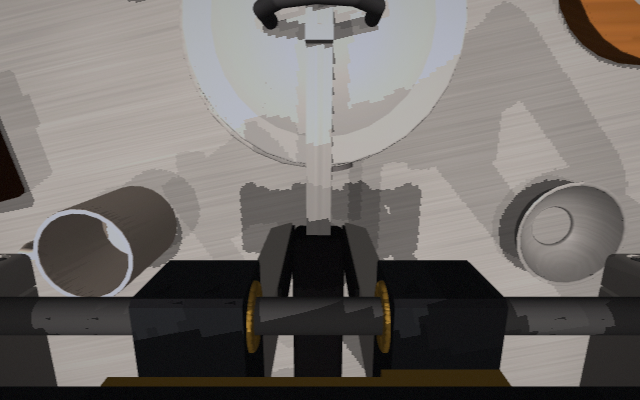

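```bash
python3 -m creep '0 0 0 0.02 0 0 0;0 0 0 0.05 0 0 0;0 0 0 0.08 0 0 0;0 0 0 0.12 0 0 0;0 0 0 0.17 0 0 0;0 0 0 0.22 0 0 0;0 0 0 0.27 0 0 0;0 0 0 0.31 0 0 0;0 0 0 0.34 0 0 0;0 0 0 0.35 0 0 0;0 0 0 0.35 0 0 0;0 0 0 0.35 0 0 0'
python3 - <<'E'
from ov import *
overlay('s13.png',330,90,430,190,7)
im,i=snap('wrist','w13.png')
E
```

```text
time: 21.4
eef_pos: [461.4, 291.6, 196.2]
tcp_rot: [-3.125, 0.322, -0.005]
ft_force: [0.1, 0.1, -3.5]
width: 25.5
[461.36101937 291.62174923 196.15522413] -11.781457586555884 hook [573.93837392 268.14113502 235.55522413] [ 0.13489812  0.05102957 -3.53412823] 25.528295780706916
```

View pics/c_s13.png

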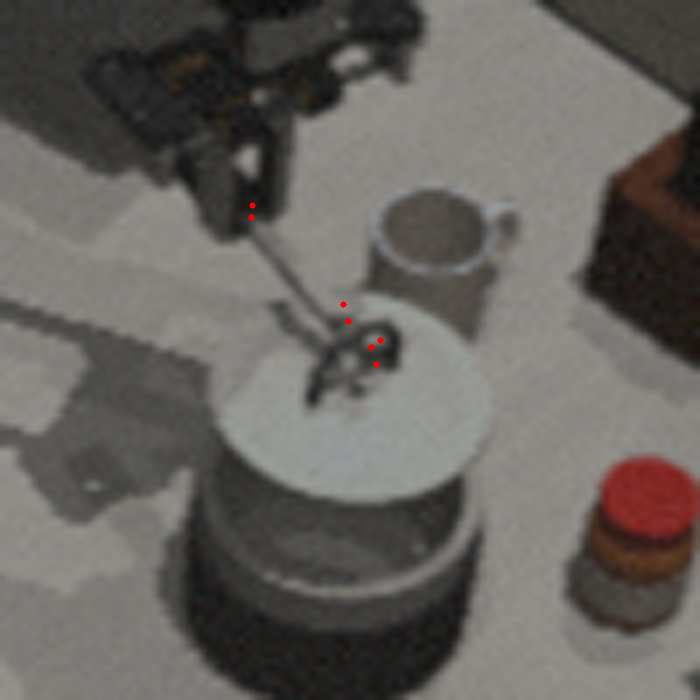

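View pics/w13.png

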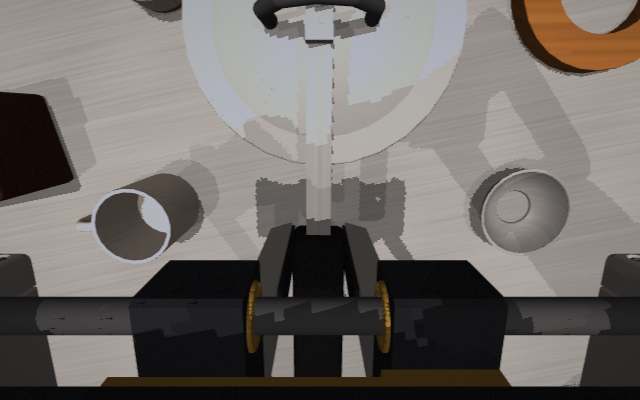

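```bash
python3 -m creep '0 0 -0.01 0 0 0 0;0 0 -0.03 0 0 0 0;0 0 -0.07 0 0 0 0;0 0 -0.12 0 0 0 0;0 0 -0.18 0 0 0 0;0 -0.02 -0.24 0 0 0 0;0 -0.04 -0.3 0 0 0 0;0 -0.05 -0.36 0 0 0 0;0 -0.06 -0.41 0 0 0 0;0 -0.07 -0.45 0 0 0 0;0 -0.07 -0.48 0 0 0 0;0 -0.07 -0.5 0 0 0 0;0 -0.07 -0.5 0 0 0 0'
python3 - <<'E'
from ov import *
im,i=snap('wrist','w14.png');np.save('i14.npy',np.r_[i['position'],i['orientation']])
E
```

```text
time: 23.12
eef_pos: [447.5, 191.5, 196.2]
tcp_rot: [-3.124, 0.323, -0.005]
ft_force: [-0.7, 0.4, -3.2]
width: 25.8
```

View pics/w14.png

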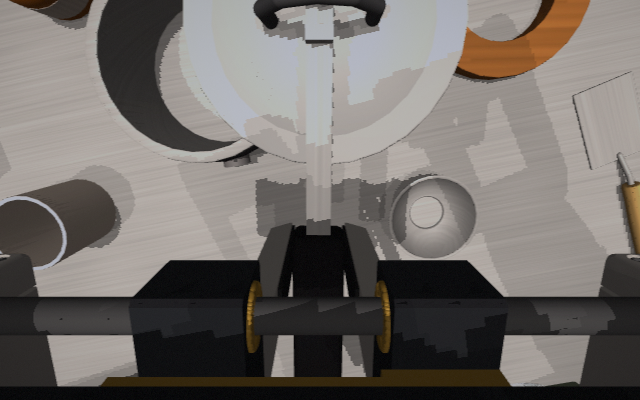

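Run:
```python
from h import *
from scipy.optimize import minimize
t=np.linspace(0,2*np.pi,120)
def mask(im): 
    h=cv2.cvtColor(im,cv2.COLOR_BGR2HSV); return ((h[...,0]>5)&(h[...,0]<20)&(h[...,1]>110)&(h[...,2]>60)).astype(np.uint8)
def model(i,c,r,z): return np.array([proj(i,[c[0]+r*np.cos(a),c[1]+r*np.sin(a),z]) for a in t],np.float32)
S=8
def render(i,c,box):
    x0,y0,x1,y1=box;m=np.zeros(((y1-y0)*S,(x1-x0)*S),np.uint8)
    P=lambda r,z:((model(i,c,r,z)+.5-[x0,y0])*S).astype(np.int32)
    o=cv2.convexHull(np.r_[P(85,0),P(85,25)]);cv2.fillPoly(m,[o.reshape(-1,2)],1)
    a=np.zeros_like(m);b=a.copy();cv2.fillPoly(a,[P(50,25)],1);cv2.fillPoly(b,[P(50,0)],1);m[(a&b)>0]=0
    return cv2.resize(m.astype(np.float32),None,fx=1/S,fy=1/S,interpolation=cv2.INTER_AREA)
for n,f,box in[('top','top0.png',(285,165,360,240)),('scene','s13.png',(295,185,360,245))]:
    im=cv2.imread('pics/'+f);i=ctrl.camera_info(n);x0,y0,x1,y1=box;M=mask(im)[y0:y1,x0:x1].astype(np.float32);print(n,M.sum())
    g=lambda c:np.abs(render(i,c,box)-M).sum()
    r=min((minimize(g,s,method='Nelder-Mead',options=dict(initial_simplex=np.array([s,[s[0]+6,s[1]],[s[0],s[1]+6]]))) for s in ([592,-27],[588,-24],[596,-30])),key=lambda r:r.fun);print(n,r.x,r.fun)
```

```text
top 1103.0
top [594.39684031 -26.14558683] 152.59375
scene 787.0
scene [589.78125 -22.6875 ] 254.609375
```

Run:
```python
from h import *
from scipy.optimize import minimize
st=ctrl.read_state();i=ctrl.camera_info('wrist')
Rt=R.from_rotvec(st['tcp_rot']).as_matrix();off=Rt.T@(i['position']-st['eef_pos']);Rc=Rt.T@Rm(i)
def cam(e,rv): 
    Q=R.from_rotvec(rv).as_matrix();return dict(intrinsics=i['intrinsics'],position=np.array(e)+Q@off,orientation=Q@Rc)
c8=cam([447.74,229.35,280.04],[3.12387,-.32697,.00246])
t=np.linspace(0,2*np.pi,200)
for f,c in(('w8',c8),('w14',i)):
  im=cv2.imread(f'pics/{f}.png')
  for C,col in(((594,-26),(0,255,0)),((590,-23),(255,0,0))):
    for r,z in((85,25),(85,0),(50,25)):
      cv2.polylines(im,[np.array([proj(c,[C[0]+r*np.cos(a),C[1]+r*np.sin(a),z])*16 for a in t]).astype(np.int32)],True,col,1,shift=4)
  cv2.imwrite(f'pics/c_{f}.png',cv2.resize(im[0:110,400:620],None,fx=3.5,fy=3.5,interpolation=cv2.INTER_CUBIC))
```

```text
(no output)
```

View pics/c_w8.png

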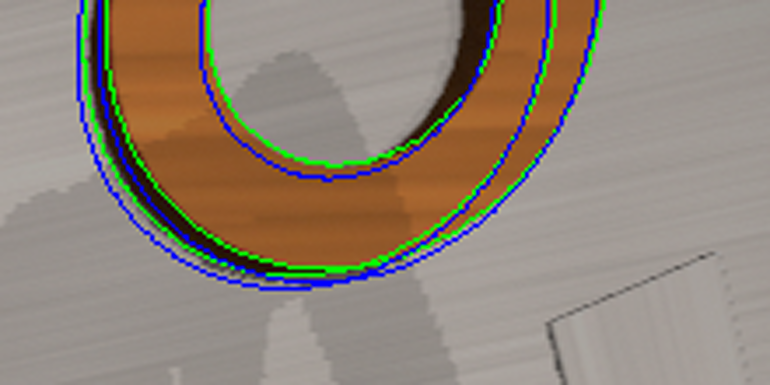

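View pics/c_w14.png

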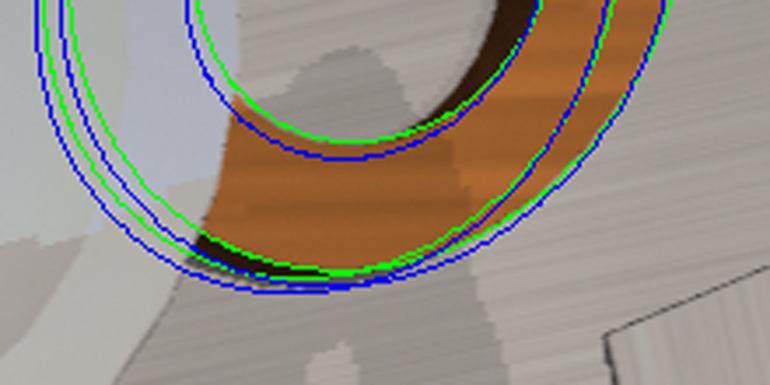

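Run:
```python
from h import *
im=cv2.imread('pics/w14.png');cv2.imwrite('pics/c16.png',cv2.resize(im[0:175,170:480],None,fx=2.5,fy=2.5,interpolation=cv2.INTER_CUBIC))
```

```text
(no output)
```

View pics/c16.png

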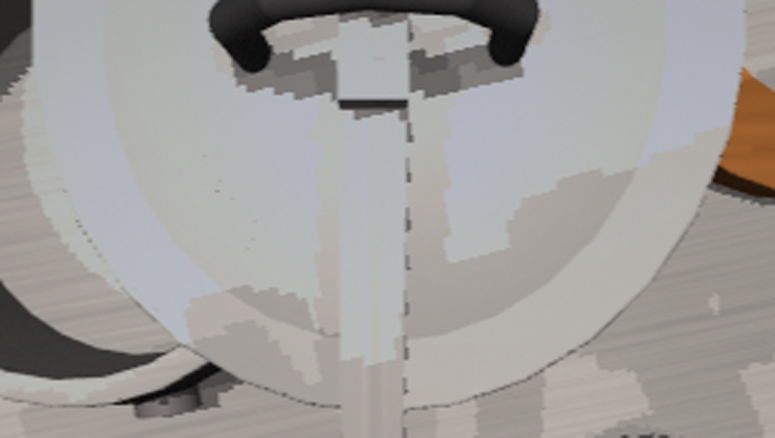

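Run:
```python
from h import *
from scipy.optimize import least_squares
i=ctrl.camera_info('wrist');st=ctrl.read_state();e=st['eef_pos']
p=[(33,50),(42,130),(85,240),(150,310),(200,350),(340,408),(420,405),(540,365),(640,285),(715,185),(745,60),(743,15)]
px=np.array([(170+u/2.5-.3,v/2.5-.3) for u,v in p])
K=np.array(i['intrinsics'])
def res(q,pitch=True):
    c=q[:3]; n=np.array([q[3],q[4],1.]);n/=np.linalg.norm(n)
    o=[]
    for u,v in px:
        d=Rm(i)@np.linalg.inv(K)@[u,v,1];P=i['position']+d*(n@(c-i['position']))/(n@d);o.append(np.linalg.norm(P-c)-79)
    return o
r=least_squares(lambda q:res(np.r_[q,0,0]),[555,170,185]);print(r.x,np.abs(r.fun).max())
r=least_squares(res,[555,170,185,0,0]);print(r.x,np.abs(r.fun).max())
for z in(180,184,188): r=least_squares(lambda q:res([q[0],q[1],z,0,0]),[555,170]);print(z,r.x,np.abs(r.fun).max())
for z in(180,184,188): r=least_squares(lambda q:res([q[0],q[1],z,q[2],q[3]]),[555,170,0,0]);print(z,r.x,np.abs(r.fun).max())
print(e,i['position'])
d=np.array([.9789,-.2044]);print(e[:2]+115*d)
```

```text
[560.99047455 164.34234985 190.29462903] 1.267316135637742
[5.62259296e+02 1.65164163e+02 1.89410959e+02 1.40273487e-01
 2.37908138e-02] 1.0775208594390904
180 [558.61567727 164.3616175 ] 4.166935370965959
184 [559.49573514 164.35742092] 2.707862625384678
188 [560.430091   164.34902814] 1.709897986627169
180 [ 5.60537982e+02  1.64936310e+02  2.50456127e-01 -3.30328881e-03] 4.311820029880792
184 [ 5.61278399e+02  1.64924249e+02  2.40154612e-01 -1.49686655e-03] 2.4179845225718566
188 [5.62073705e+02 1.65014642e+02 1.80236276e-01 1.19778984e-02] 1.1560882236692436
[447.49862442 191.70678966 196.16878723] [513.26402383 177.74974466 398.99902825]
[560.07212442 168.20078966]
```

```bash
python3 -m creep '0 0 -0.01 0 0 0 0;0 0 -0.04 0 0 0 0;0 0.01 -0.09 0 0 0 0;0 0.02 -0.16 0 0 0 0;0 0.04 -0.24 0 0 0 0;0 0.06 -0.33 0 0 0 0;0 0.08 -0.42 0 0 0 0;0 0.1 -0.51 0 0 0 0;0 0.12 -0.6 0 0 0 0;0 0.13 -0.69 0 0 0 0;0 0.14 -0.77 0 0 0 0;0 0.15 -0.84 0 0 0 0;0 0.16 -0.89 0 0 0 0;0 0.165 -0.93 0 0 0 0;0 0.165 -0.95 0 0 0 0;0 0.165 -0.953 0 0 0 0;0 0.165 -0.953 0 0 0 0;0 0.165 -0.953 0 0 0 0'
python3 -m creep '0 0 0 -0.02 0 0 0;0 0 0 -0.06 0 0 0;0 0 0 -0.12 0 0 0;0 0 0 -0.19 0 0 0;0 0 0 -0.26 0 0 0;0 0 0 -0.33 0 0 0;0 0 0 -0.4 0 0 0;0 0 0 -0.46 0 0 0;0 0 0 -0.5 0 0 0;0 0 0 -0.53 0 0 0;0 0 0 -0.55 0 0 0;0 0 0 -0.55 0 0 0;0 0 0 -0.55 0 0 0'
python3 - <<'E'
from ov import *
im,i=snap('wrist','w15.png')
overlay('s15.png',290,150,390,250,6)
im,i=snap('top','t15.png');cv2.imwrite('pics/c17.png',cv2.resize(im[150:270,260:380],None,fx=5,fy=5,interpolation=cv2.INTER_CUBIC))
E
```

```text
time: 25.42
eef_pos: [480.5, 1.5, 196.2]
tcp_rot: [-3.124, 0.322, -0.005]
ft_force: [0.3, 0.0, -3.7]
width: 25.4
time: 27.05
eef_pos: [480.9, 1.4, 86.6]
tcp_rot: [-3.124, 0.321, -0.006]
ft_force: [-0.3, 0.2, -5.0]
width: 25.4
[480.86454483   1.39157757  86.61436032] -11.751360463296301 hook [593.45421806 -22.02989721 126.01436032] [ 0.7021109   0.69737982 -3.37086636] 25.640951301359934
```

View pics/w15.png

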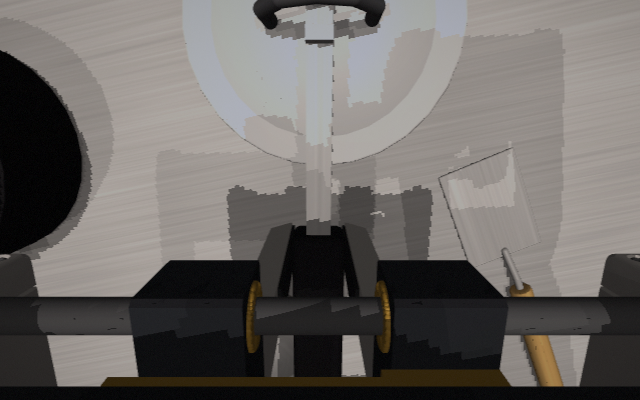

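View pics/c_s15.png

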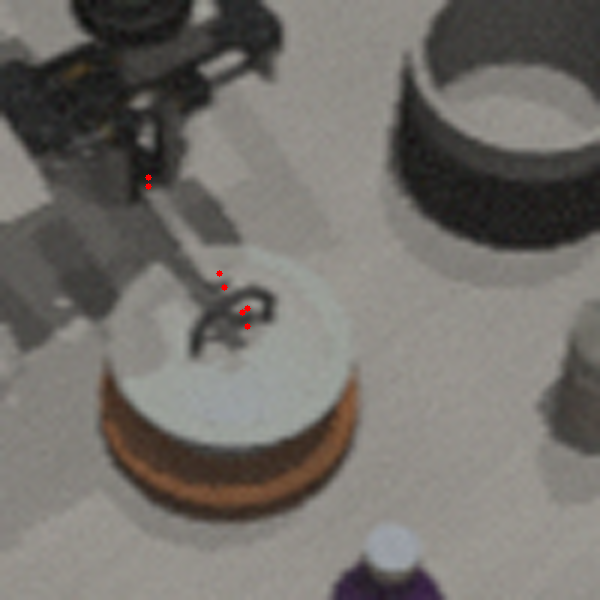

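View pics/c17.png

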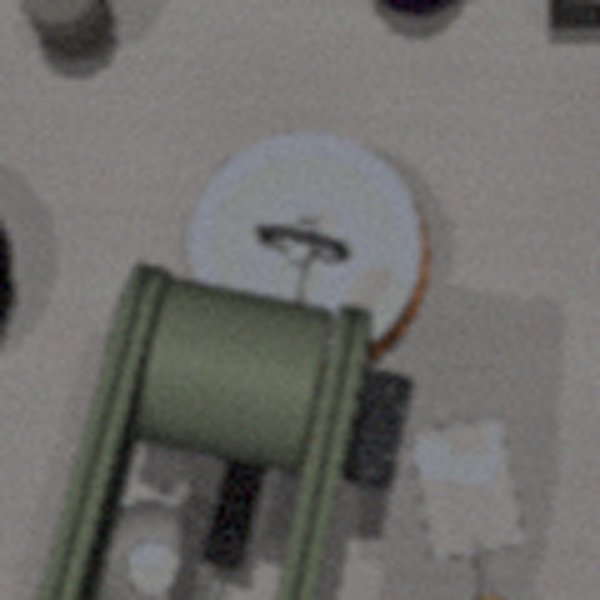

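```bash
python3 - <<'E'
from h import *
i=ctrl.camera_info('top')
for z in(76,82):print(ray(i,320.8,199.8,z))
E
python3 -m creep '0 0 0 -0.03 0 0 0;0 0 0 -0.07 0 0 0;0 0 0 -0.11 0 0 0;0 0 0 -0.14 0 0 0;0 0 0 -0.165 0 0 0;0 0 0 -0.18 0 0 0;0 0 0 -0.18 0 0 0'
```

```text
[591.47235883 -24.92377876  76.        ]
[590.63554643 -25.00190253  82.        ]
time: 28.08
eef_pos: [480.6, 1.4, 50.4]
tcp_rot: [-3.124, 0.322, -0.005]
ft_force: [0.1, 0.3, -4.4]
width: 25.7
```

```bash
python3 -m creep '0 0 0 -0.007 0 0 0;0 0 0 -0.014 0 0 0;0 0 0 -0.021 0 0 0;0 0 0 -0.028 0 0 0;0 0 0 -0.035 0 0 0;0 0 0 -0.042 0 0 0;0 0 0 -0.05 0 0 0;0 0 0 -0.058 0 0 0;0 0 0 -0.065 0 0 0;0 0 0 -0.07 0 0 0;0 0 0 -0.07 0 0 0;0 0 0 -0.07 0 0 0'
python3 - <<'E'
from ov import *
im,i=snap('wrist','w16.png')
overlay('s16.png',290,150,390,250,6)
E
```

```text
time: 29.58
eef_pos: [480.7, 1.4, 36.4]
tcp_rot: [-3.124, 0.322, -0.005]
ft_force: [0.3, -0.3, -2.3]
width: 25.3
[480.72104183   1.41586173  36.41389452] -11.753625009336922 hook [593.30978927 -22.010063    75.81389452] [ 0.44660667  0.43587376 -1.91820464] 25.267383696035
```

View pics/w16.png

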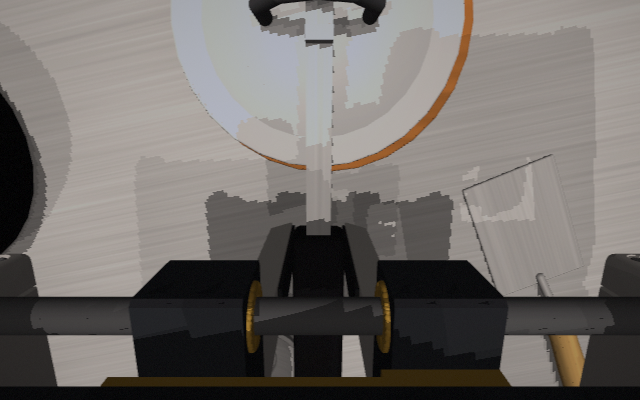

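View pics/c_s16.png

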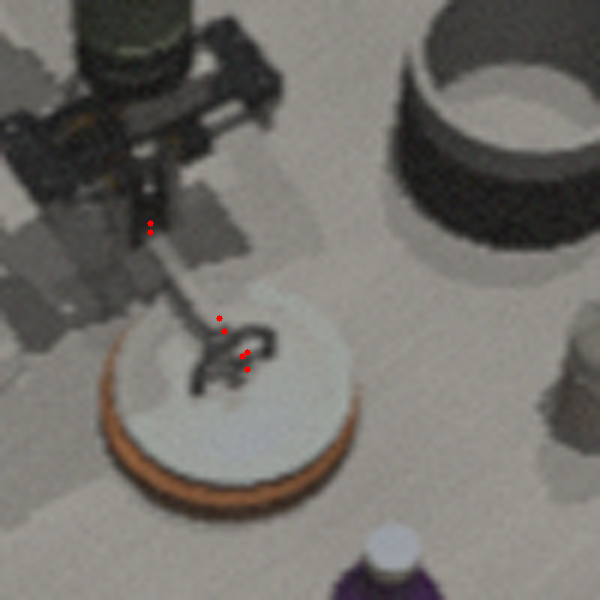

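```bash
python3 -m creep '0 0 0 -0.015 0 0 0;0 0 0 -0.03 0 0 0;0 0 0 -0.045 0 0 0;0 0 0 -0.054 0 0 0;0 0 0 -0.054 0 0 0;0 -0.02 0.004 -0.054 0 0 0;0 -0.045 0.009 -0.054 0 0 0'
python3 - <<'E'
from ov import *
overlay('s17.png',290,150,390,250,6)
E
```

```text
time: 30.55
eef_pos: [471.5, 3.3, 25.7]
tcp_rot: [-3.124, 0.322, -0.006]
ft_force: [-0.1, 0.4, -2.9]
width: 25.5
[471.46586764   3.28013845  25.68201112] -11.752059566947711 hook [584.05525508 -20.14271011  65.08201112] [-0.12247807  0.40735317 -2.92277628] 25.468584535252457
```

View pics/c_s17.png

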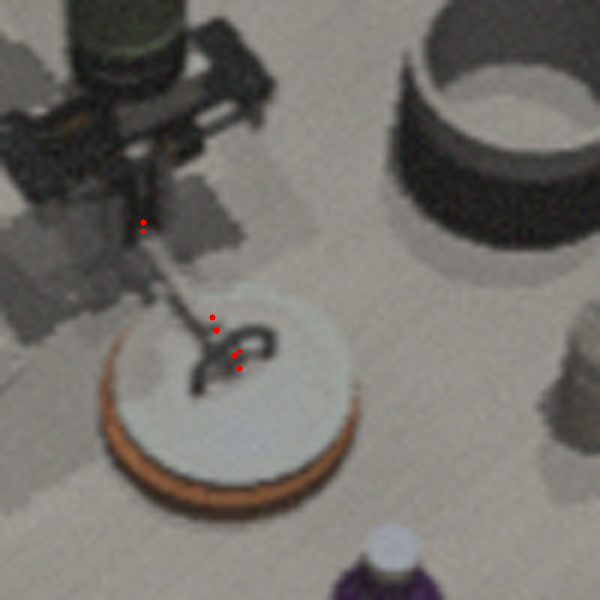

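```bash
python3 -m creep '0 -0.02 0.004 0 0 0 0;0 -0.045 0.009 0 0 0 0;0 -0.07 0.0145 0 0 0 0;0 -0.095 0.02 0 0 0 0;0 -0.095 0.02 0 0 0 0'
python3 - <<'E'
from ov import *
overlay('s18.png',290,150,390,250,6)
E
```

```text
time: 31.22
eef_pos: [450.9, 7.7, 25.4]
tcp_rot: [-3.124, 0.321, -0.003]
ft_force: [1.4, 0.2, -1.9]
width: 25.5
[450.91173301   7.69136453  25.37640124] -11.738510869839825 hook [563.5066561  -15.70485944  64.77640124] [ 1.39986037  0.22503998 -1.88417661] 25.469136321727625
```

View pics/c_s18.png

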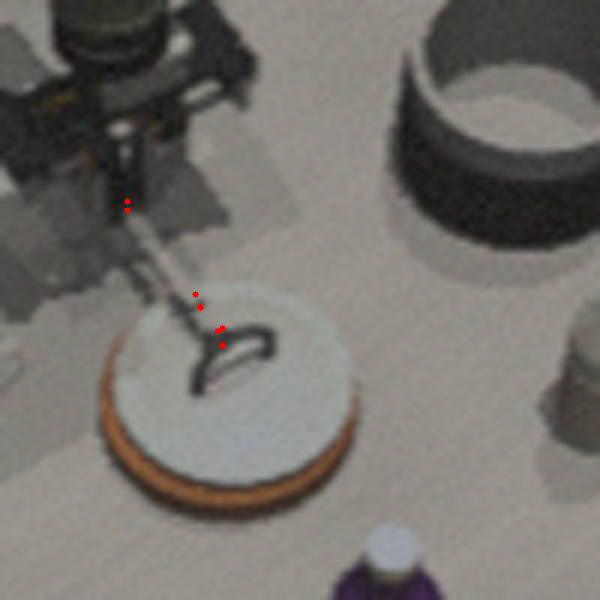

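```bash
python3 -m creep '0 -0.03 0.006 0 0 0 0;0 -0.07 0.0145 0 0 0 0;0 -0.12 0.025 0 0 0 0;0 -0.17 0.035 0 0 0 0;0 -0.22 0.046 0 0 0 0;0 -0.25 0.052 0.03 0 0 0;0 -0.26 0.054 0.15 0 0 0;0 -0.26 0.054 0.3 0 0 0;0 -0.26 0.054 0.45 0 0 0;0 -0.26 0.054 0.6 0 0 0;0 -0.26 0.054 0.7 0 0 0'
python3 - <<'E'
from ov import *
im,i=snap('wrist','w19.png')
overlay('s19.png',270,130,390,250,5)
E
```

```text
time: 32.65
eef_pos: [400.0, 18.3, 167.6]
tcp_rot: [-3.125, 0.321, -0.009]
ft_force: [0.0, -1.3, -2.0]
width: 25.8
[401.84021302  17.99383959 169.96504758] -11.734279414658758 hook [514.43686368  -5.39406886 209.36504758] [ 1.48611567 -0.02918259 -1.62589055] 25.62831567928266
```

View pics/w19.png

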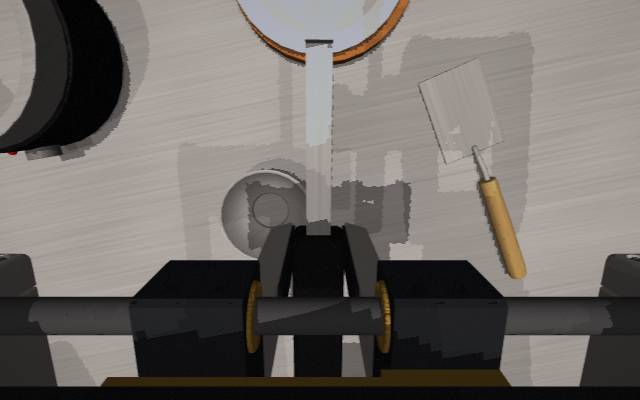

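View pics/c_s19.png

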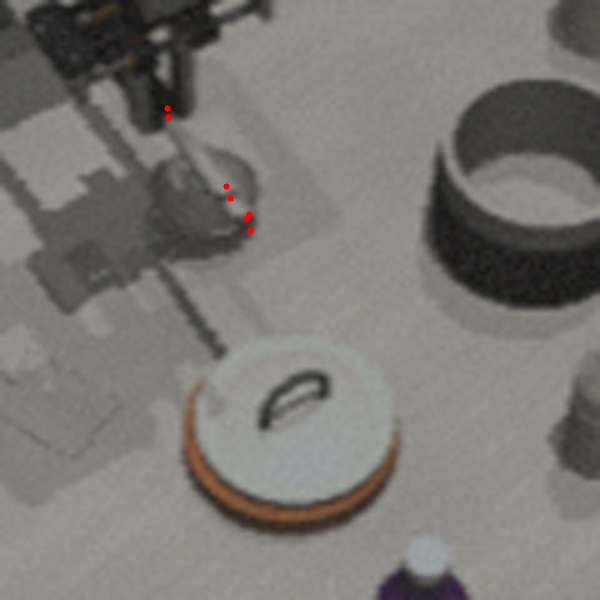

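```bash
python3 -m creep '0 0 -0.05 0 0 0 0;0 0.03 -0.2 0 0 0 0.02;0 0.1 -0.4 0 0 0 0.05;0 0.2 -0.6 0 0 0 0.08;0 0.3 -0.8 0 0 0 0.11;0 0.4 -0.97 0 0 0 0.14;0 0.45 -1 0 0 0 0.15'
python3 -m creep '0 0.05 -0.2 0 0 0 0.02;0 0.1 -0.4 0 0 0 0.04;0 0.15 -0.6 0 0 0 0.06;0 0.2 -0.8 0 0 0 0.06;0 0.24 -0.92 0 0 0 0.06;0 0.24 -0.94 -0.1 0 0 0.06;0 0.24 -0.94 -0.3 0 0 0.06;0 0.24 -0.94 -0.5 0 0 0.06;0 0.24 -0.94 -0.7 0 0 0.06;0 0.24 -0.94 -0.83 0 0 0.06;0 0.24 -0.94 -0.88 0 0 0.06;0 0.24 -0.94 -0.88 0 0 0.06'
```

```text
time: 33.62
eef_pos: [491.2, -184.2, 166.8]
tcp_rot: [-3.139, -0.044, -0.011]
ft_force: [-1.2, 0.8, -2.5]
width: 25.6
time: 35.12
eef_pos: [538.2, -370.4, -10.5]
tcp_rot: [-3.131, -0.193, -0.007]
ft_force: [0.0, 0.4, -1.9]
width: 25.7
```

```bash
python3 -m creep '0 0 0 -0.015 0 0 0;0 0 0 -0.03 0 0 0;0 0 0 -0.042 0 0 0;0 0 0 -0.05 0 0 0;0 0 0 -0.05 0 0 0'
python3 - <<'E'
from ov import *
overlay('s20.png',170,190,310,300,5)
E
```

```text
time: 35.75
eef_pos: [538.1, -370.4, -20.6]
tcp_rot: [-3.131, -0.193, -0.007]
ft_force: [-0.0, -0.0, -1.5]
width: 25.4
[ 538.09171925 -370.36060104  -20.62494235] 7.042425781854483 hook [ 652.22411773 -356.26111112   18.77505765] [-0.01201235 -0.04055405 -1.51496106] 25.424051048736864
```

View pics/c_s20.png

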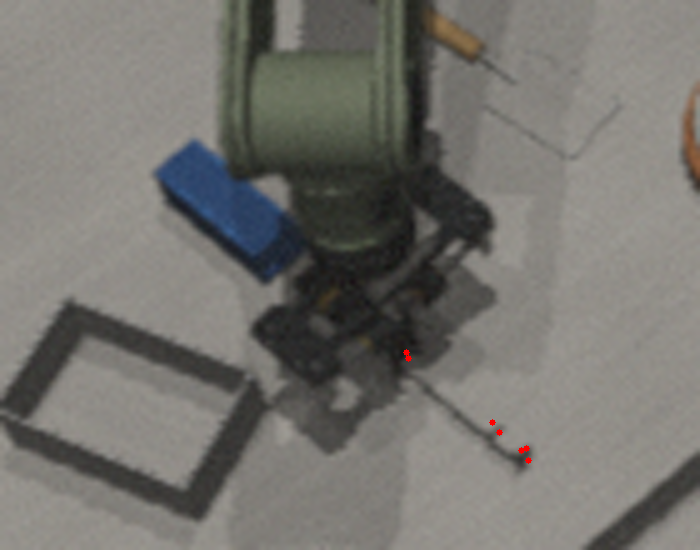

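Nearly on the bench; lower the last millimetre, release and rise.

```bash
python3 -m creep '0 0 0 -0.004 0 0 0;0 0 0 -0.006 0 0 0;0.6 0 0 -0.005 0 0 0;0.6 0 0 -0.005 0 0 0;0.6 0 0 -0.005 0 0 0;0.8 0 0 -0.005 0 0 0;1 0 0 -0.005 0 0 0;1 0 0 0 0 0 0;1 0 0 0.05 0 0 0;1 0 0 0.2 0 0 0;1 0 0 0.4 0 0 0;1 0 0 0.6 0 0 0;1 -0.2 0 0.8 0 0 0;1 -0.4 0 0.8 0 0 0;1 -0.5 0 0.8 0 0 0;1 -0.5 0 0.8 0 0 0'
python3 - <<'E'
from ov import *
im,i=snap('wrist','w21.png')
im,i=snap('scene','s21.png')
im,i=snap('top','t21.png')
E
```

```text
time: 37.8
eef_pos: [437.4, -370.7, 140.5]
tcp_rot: [-3.132, -0.19, -0.008]
ft_force: [0.3, -0.8, -0.1]
width: 94.0
```

View pics/w21.png

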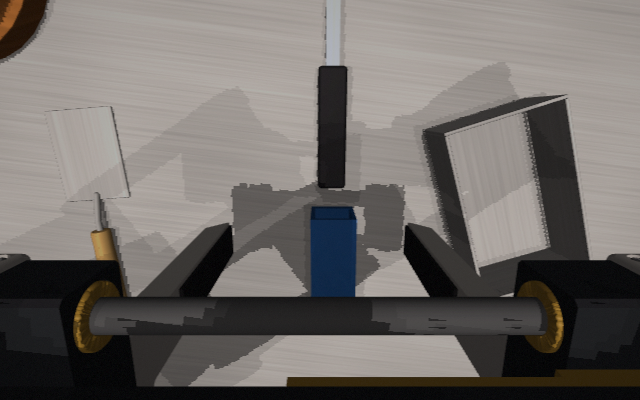

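View pics/s21.png

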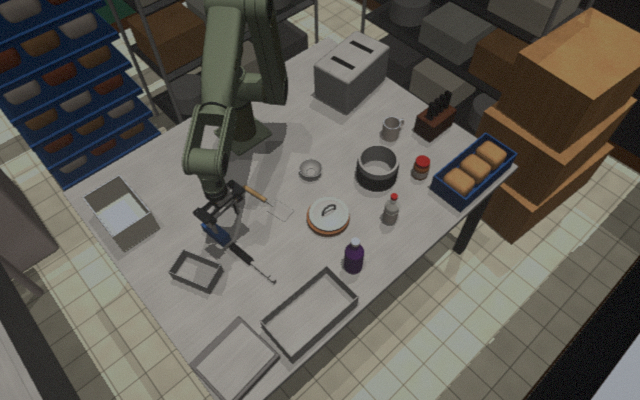

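View pics/t21.png

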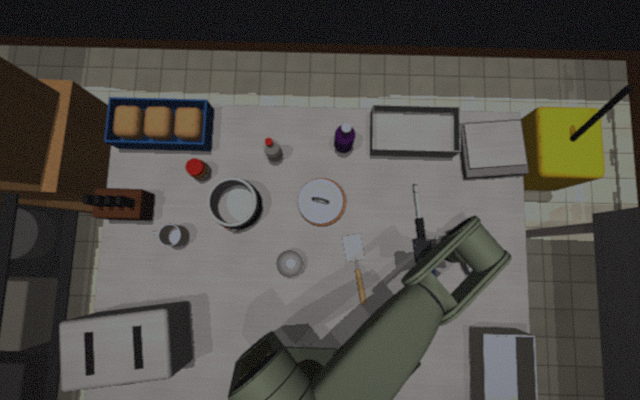

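```bash
python3 -c "
from h import *
i=ctrl.camera_info('top');print('lid',ray(i,320.7,201.3,35))
print(ctrl.job_done())"
```

```text
lid [591.91465874 -24.19171033  35.        ]
the job is handed in; nothing more can be done
None
```

I handed the job in at about 38 s, with every step done in order; the hand-in gives no verdict.

**What I did:**
- I drew the lifter out of the sleeve by its shank, laid it flat about 143 mm from the sleeve and let go.
- I then took it by the handle about 46 mm ahead of its centre, hooked the loop from the -x side and lifted the lid about 75 mm.
- I lowered the lid onto the trivet, unhooked, and laid the lifter flat in front of the sleeve.

**Last checks, from the cameras:**
- **Lid:** it looks flat on the trivet. The top view puts its centre at about (592, -24) mm, against a trivet estimate of (594, -26) mm.
- **Lifter:** it looks flat on the bench, with the gripper open at 94 mm and raised clear of it.
- **Other things:** none of them has visibly moved.

**What failed or disagreed:**
- **First grasp missed:** the fingers shut above the shank. In the pictures the fingertips sat about 40 mm higher than the reported tool position implied. I grasped about 37 mm lower and allowed for this from then on.
- **Trivet estimate:** the scene camera put it about 5 mm from the top and wrist cameras' estimate. I used the top and wrist value.
- **Lid tilt while carried:** I judged it level by eye. One fit on the wrist picture suggested 0.14 rad or more, but it was too weak to trust.

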